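# Book today's soap onto the curing tray at the counting scale

## Task

Press the round tare key first, so that only today's soap is weighed; then slide every loose soap bar upright into the tray on the scale between bars already standing there, one to a gap, easing the neighbours apart, with its domed end towards the keypad like theirs, so that in the end all the bars stand upright on the floor of the tray. When all are in, key in product number 4-2-6-1, one key at a time (1-2-3 run left to right in the row nearer the tray, 4-5-6 in the row nearer you), and press the long enter bar on the right to book the weight. Press no other number key, do not tare again, use no number key or the enter bar before every bar is in, and leave the other things on the bench where they are.

Things in the scene. Friction and masses are not known exactly. Their poses are not given: they have to be found in the camera images.
- scale: white counting scale, 250 mm (x) by 380 mm (y), fixed to the table; origin under its centre at table height; the keypad is on its -x side, facing the robot, the platform and tray on its +x side; z up. The keypad panel is level, 44 mm above the table; keys stand 10 mm proud, at least 40 mm apart between centres.
- tray: slatted wooden curing tray held fast on the scale's platform, 46 mm to +x of the scale's centre; origin at the middle of the top of its floor, 62 mm above the table; axes as the scale's (-x to the keypad, y along the row of bars, z up). Inside 78 mm (x) by 350 mm (y). Its long lips at front and back rise only 7.5 mm above the floor and are 6 mm thick; the end walls rise 28 mm and are 8 mm thick.
- bar_a: loose soap bar on the table (may be absent), 36 mm thick (its y), 62 long (x), 42 tall (z), 120 g, slippery, stands on a straight side; origin at the centre of its underside; -x end domed (bulges 13 mm, foremost at half height), +x end flat. Edges of the broad faces bevelled over 6 mm of thickness and 11 mm of height or length: foot, crown and ends are 24 mm wide flats that lead in.
- bar_b: loose soap bar on the table (may be absent), 36 mm thick (its y), 62 long (x), 42 tall (z), 120 g, slippery, stands on a straight side; origin at the centre of its underside; -x end domed (bulges 13 mm, foremost at half height), +x end flat. Edges of the broad faces bevelled over 6 mm of thickness and 11 mm of height or length: foot, crown and ends are 24 mm wide flats that lead in.
- bar_c: loose soap bar on the table (may be absent), 36 mm thick (its y), 62 long (x), 42 tall (z), 120 g, slippery, stands on a straight side; origin at the centre of its underside; -x end domed (bulges 13 mm, foremost at half height), +x end flat. Edges of the broad faces bevelled over 6 mm of thickness and 11 mm of height or length: foot, crown and ends are 24 mm wide flats that lead in.
- bar_d: loose soap bar on the table (may be absent), 36 mm thick (its y), 62 long (x), 42 tall (z), 120 g, slippery, stands on a straight side; origin at the centre of its underside; -x end domed (bulges 13 mm, foremost at half height), +x end flat. Edges of the broad faces bevelled over 6 mm of thickness and 11 mm of height or length: foot, crown and ends are 24 mm wide flats that lead in.
- row_1: soap bar already in the tray, number 1 of 5 from the left (+y) end, loose, domed end (-x) towards the keypad; same shape and axes as bar_a. The five start about 61 mm apart: gaps of 20 to 30 mm, too narrow for a bar until the neighbours slide aside; the tray has room for all nine.
- row_2: soap bar already in the tray, number 2 of 5 from the left (+y) end, loose, domed end (-x) towards the keypad; same shape and axes as bar_a. The five start about 61 mm apart: gaps of 20 to 30 mm, too narrow for a bar until the neighbours slide aside; the tray has room for all nine.
- row_3: soap bar already in the tray, number 3 of 5 from the left (+y) end, loose, domed end (-x) towards the keypad; same shape and axes as bar_a. The five start about 61 mm apart: gaps of 20 to 30 mm, too narrow for a bar until the neighbours slide aside; the tray has room for all nine.
- row_4: soap bar already in the tray, number 4 of 5 from the left (+y) end, loose, domed end (-x) towards the keypad; same shape and axes as bar_a. The five start about 61 mm apart: gaps of 20 to 30 mm, too narrow for a bar until the neighbours slide aside; the tray has room for all nine.
- row_5: soap bar already in the tray, number 5 of 5 from the left (+y) end, loose, domed end (-x) towards the keypad; same shape and axes as bar_a. The five start about 61 mm apart: gaps of 20 to 30 mm, too narrow for a bar until the neighbours slide aside; the tray has room for all nine.
- key_tare (a joint): round grey tare key, 28 mm across, to the left of the number keys, beside the display; centre at x = -79 mm, y = 50 mm in the scale's frame, its top 54 mm above the table at rest: 0 at rest, grows as it is pressed straight down, 0.006 m at the stop; counts as pressed beyond 0.004; springs back when let go; needs 1.5 N to start and 5 N at the stop
- key_1 (a joint): square white number key 1, 22 x 22 mm, left of the three keys in the row nearer the tray; centre at x = -59 mm, y = 7 mm in the scale's frame, its top 54 mm above the table at rest: 0 at rest, grows as it is pressed straight down, 0.006 m at the stop; counts as pressed beyond 0.004; springs back when let go; needs 1.5 N to start and 5 N at the stop
- key_2 (a joint): square white number key 2, 22 x 22 mm, middle of the three keys in the row nearer the tray; centre at x = -59 mm, y = -33 mm in the scale's frame, its top 54 mm above the table at rest: 0 at rest, grows as it is pressed straight down, 0.006 m at the stop; counts as pressed beyond 0.004; springs back when let go; needs 1.5 N to start and 5 N at the stop
- key_3 (a joint): square white number key 3, 22 x 22 mm, right of the three keys in the row nearer the tray; centre at x = -59 mm, y = -73 mm in the scale's frame, its top 54 mm above the table at rest: 0 at rest, grows as it is pressed straight down, 0.006 m at the stop; counts as pressed beyond 0.004; springs back when let go; needs 1.5 N to start and 5 N at the stop
- key_4 (a joint): square white number key 4, 22 x 22 mm, left of the three keys in the row nearer the robot; centre at x = -99 mm, y = 7 mm in the scale's frame, its top 54 mm above the table at rest: 0 at rest, grows as it is pressed straight down, 0.006 m at the stop; counts as pressed beyond 0.004; springs back when let go; needs 1.5 N to start and 5 N at the stop
- key_5 (a joint): square white number key 5, 22 x 22 mm with a small raised dot, middle of the three keys in the row nearer the robot; centre at x = -99 mm, y = -33 mm in the scale's frame, its top 54 mm above the table at rest: 0 at rest, grows as it is pressed straight down, 0.006 m at the stop; counts as pressed beyond 0.004; springs back when let go; needs 1.5 N to start and 5 N at the stop
- key_6 (a joint): square white number key 6, 22 x 22 mm, right of the three keys in the row nearer the robot; centre at x = -99 mm, y = -73 mm in the scale's frame, its top 54 mm above the table at rest: 0 at rest, grows as it is pressed straight down, 0.006 m at the stop; counts as pressed beyond 0.004; springs back when let go; needs 1.5 N to start and 5 N at the stop
- key_enter (a joint): long grey enter bar, 60 x 24 mm, its length along the scale's x, to the right of the number keys; centre at x = -79 mm, y = -120 mm in the scale's frame, its top 54 mm above the table at rest: 0 at rest, grows as it is pressed straight down, 0.006 m at the stop; counts as pressed beyond 0.004; springs back when let go; needs 1.5 N to start and 5 N at the stop
- mint_jar: black jar with mint lid, 67 mm across, 72 mm tall; bystander, to be left alone; origin at the centre of its underside
- labels: roll of labels, 78 mm across, 34 mm tall; bystander, to be left alone; origin at the centre of its underside
- carton: small carton, 66 x 115 x 54 mm; bystander, to be left alone; origin at the centre of its underside
- tape: roll of tape, 98 mm across, 25 mm tall; bystander, to be left alone; origin at the centre of its underside
Mind the look-alikes: they are no part of the job. What is shaped like the bar_b but purple is not meant.

How it is judged (in metres and radians):
On the way, in this order (a step that is already met when the one before it is completed fails the run):
1. the tare key is pressed, no other key with it (value of joint key_tare above 0.004 m and value of joint each of key_1, key_2, key_3, key_4, key_5, key_6, key_enter below 0.003 m), for 0.05 s.
2. every loose bar stands in the tray between the bars of the row, one to a gap, domed end to the keypad, and is let go (angle between each of bar_a, bar_b, bar_c, bar_d, row_1, row_2, row_3, row_4, row_5's own z axis and vertical below 0.15 rad and z of bar_a in the frame of tray between -0.006 and 0.006 m and x of bar_a in the frame of tray between -0.02 and 0.02 m and linear speed of each of bar_a, bar_b, bar_c, bar_d, row_1, row_2, row_3, row_4, row_5 below 0.03 m/s and y of each of bar_a, bar_b, bar_c, bar_d in the frame of row_1 below -0.028 m and y of each of bar_a, bar_b, bar_c, bar_d in the frame of row_5 above 0.028 m and x of scale in the frame of bar_a below -0.01 m and angle between the x axis of each of bar_a, bar_b, bar_c, bar_d and the x axis of tray, either way round below 0.2 rad and z of bar_b in the frame of tray between -0.006 and 0.006 m and x of bar_b in the frame of tray between -0.02 and 0.02 m and x of scale in the frame of bar_b below -0.01 m and z of bar_c in the frame of tray between -0.006 and 0.006 m and x of bar_c in the frame of tray between -0.02 and 0.02 m and x of scale in the frame of bar_c below -0.01 m and z of bar_d in the frame of tray between -0.006 and 0.006 m and x of bar_d in the frame of tray between -0.02 and 0.02 m and x of scale in the frame of bar_d below -0.01 m and z of row_1 in the frame of tray between -0.006 and 0.006 m and x of row_1 in the frame of tray between -0.02 and 0.02 m and z of row_2 in the frame of tray between -0.006 and 0.006 m and x of row_2 in the frame of tray between -0.02 and 0.02 m and z of row_3 in the frame of tray between -0.006 and 0.006 m and x of row_3 in the frame of tray between -0.02 and 0.02 m and z of row_4 in the frame of tray between -0.006 and 0.006 m and x of row_4 in the frame of tray between -0.02 and 0.02 m and z of row_5 in the frame of tray between -0.006 and 0.006 m and x of row_5 in the frame of tray between -0.02 and 0.02 m and ((y of bar_a in the frame of row_2 above 0.02 m and y of bar_b in the frame of row_2 below -0.02 m) or (y of bar_a in the frame of row_2 below -0.02 m and y of bar_b in the frame of row_2 above 0.02 m) or (y of bar_a in the frame of row_3 above 0.02 m and y of bar_b in the frame of row_3 below -0.02 m) or (y of bar_a in the frame of row_3 below -0.02 m and y of bar_b in the frame of row_3 above 0.02 m) or (y of bar_a in the frame of row_4 above 0.02 m and y of bar_b in the frame of row_4 below -0.02 m) or (y of bar_a in the frame of row_4 below -0.02 m and y of bar_b in the frame of row_4 above 0.02 m)) and ((y of bar_a in the frame of row_2 above 0.02 m and y of bar_c in the frame of row_2 below -0.02 m) or (y of bar_a in the frame of row_2 below -0.02 m and y of bar_c in the frame of row_2 above 0.02 m) or (y of bar_a in the frame of row_3 above 0.02 m and y of bar_c in the frame of row_3 below -0.02 m) or (y of bar_a in the frame of row_3 below -0.02 m and y of bar_c in the frame of row_3 above 0.02 m) or (y of bar_a in the frame of row_4 above 0.02 m and y of bar_c in the frame of row_4 below -0.02 m) or (y of bar_a in the frame of row_4 below -0.02 m and y of bar_c in the frame of row_4 above 0.02 m)) and ((y of bar_a in the frame of row_2 above 0.02 m and y of bar_d in the frame of row_2 below -0.02 m) or (y of bar_a in the frame of row_2 below -0.02 m and y of bar_d in the frame of row_2 above 0.02 m) or (y of bar_a in the frame of row_3 above 0.02 m and y of bar_d in the frame of row_3 below -0.02 m) or (y of bar_a in the frame of row_3 below -0.02 m and y of bar_d in the frame of row_3 above 0.02 m) or (y of bar_a in the frame of row_4 above 0.02 m and y of bar_d in the frame of row_4 below -0.02 m) or (y of bar_a in the frame of row_4 below -0.02 m and y of bar_d in the frame of row_4 above 0.02 m)) and ((y of bar_b in the frame of row_2 above 0.02 m and y of bar_c in the frame of row_2 below -0.02 m) or (y of bar_b in the frame of row_2 below -0.02 m and y of bar_c in the frame of row_2 above 0.02 m) or (y of bar_b in the frame of row_3 above 0.02 m and y of bar_c in the frame of row_3 below -0.02 m) or (y of bar_b in the frame of row_3 below -0.02 m and y of bar_c in the frame of row_3 above 0.02 m) or (y of bar_b in the frame of row_4 above 0.02 m and y of bar_c in the frame of row_4 below -0.02 m) or (y of bar_b in the frame of row_4 below -0.02 m and y of bar_c in the frame of row_4 above 0.02 m)) and ((y of bar_b in the frame of row_2 above 0.02 m and y of bar_d in the frame of row_2 below -0.02 m) or (y of bar_b in the frame of row_2 below -0.02 m and y of bar_d in the frame of row_2 above 0.02 m) or (y of bar_b in the frame of row_3 above 0.02 m and y of bar_d in the frame of row_3 below -0.02 m) or (y of bar_b in the frame of row_3 below -0.02 m and y of bar_d in the frame of row_3 above 0.02 m) or (y of bar_b in the frame of row_4 above 0.02 m and y of bar_d in the frame of row_4 below -0.02 m) or (y of bar_b in the frame of row_4 below -0.02 m and y of bar_d in the frame of row_4 above 0.02 m)) and ((y of bar_c in the frame of row_2 above 0.02 m and y of bar_d in the frame of row_2 below -0.02 m) or (y of bar_c in the frame of row_2 below -0.02 m and y of bar_d in the frame of row_2 above 0.02 m) or (y of bar_c in the frame of row_3 above 0.02 m and y of bar_d in the frame of row_3 below -0.02 m) or (y of bar_c in the frame of row_3 below -0.02 m and y of bar_d in the frame of row_3 above 0.02 m) or (y of bar_c in the frame of row_4 above 0.02 m and y of bar_d in the frame of row_4 below -0.02 m) or (y of bar_c in the frame of row_4 below -0.02 m and y of bar_d in the frame of row_4 above 0.02 m)) and contact force between the fingers and bar_a below 0.1 N and contact force between the fingers and bar_b below 0.1 N and contact force between the fingers and bar_c below 0.1 N and contact force between the fingers and bar_d below 0.1 N), for 0.3 s.
3. number key 4 is pressed, no other key with it (value of joint key_4 above 0.004 m and value of joint each of key_tare, key_1, key_2, key_3, key_5, key_6, key_enter below 0.003 m), for 0.05 s.
4. number key 2 is pressed, no other key with it (value of joint key_2 above 0.004 m and value of joint each of key_tare, key_1, key_3, key_4, key_5, key_6, key_enter below 0.003 m), for 0.05 s.
5. number key 6 is pressed, no other key with it (value of joint key_6 above 0.004 m and value of joint each of key_tare, key_1, key_2, key_3, key_4, key_5, key_enter below 0.003 m), for 0.05 s.
6. number key 1 is pressed, no other key with it (value of joint key_1 above 0.004 m and value of joint each of key_tare, key_2, key_3, key_4, key_5, key_6, key_enter below 0.003 m), for 0.05 s.
7. the enter bar is pressed, no other key with it (value of joint key_enter above 0.004 m and value of joint each of key_tare, key_1, key_2, key_3, key_4, key_5, key_6 below 0.003 m), for 0.05 s.
At the end, for the whole second after the job is handed in: each loose bar stands in the tray between two row bars, one to a gap (a row bar parts any two), domed end to the keypad, square within 0.2 rad; all bars upright within 0.15 rad, feet within 6 mm of the floor, within 20 mm of the tray's long centre line, at rest; all keys back up (angle between each of bar_a, bar_b, bar_c, bar_d, row_1, row_2, row_3, row_4, row_5's own z axis and vertical below 0.15 rad and z of bar_a in the frame of tray between -0.006 and 0.006 m and x of bar_a in the frame of tray between -0.02 and 0.02 m and linear speed of each of bar_a, bar_b, bar_c, bar_d, row_1, row_2, row_3, row_4, row_5 below 0.03 m/s and y of each of bar_a, bar_b, bar_c, bar_d in the frame of row_1 below -0.028 m and y of each of bar_a, bar_b, bar_c, bar_d in the frame of row_5 above 0.028 m and x of scale in the frame of bar_a below -0.01 m and angle between the x axis of each of bar_a, bar_b, bar_c, bar_d and the x axis of tray, either way round below 0.2 rad and z of bar_b in the frame of tray between -0.006 and 0.006 m and x of bar_b in the frame of tray between -0.02 and 0.02 m and x of scale in the frame of bar_b below -0.01 m and z of bar_c in the frame of tray between -0.006 and 0.006 m and x of bar_c in the frame of tray between -0.02 and 0.02 m and x of scale in the frame of bar_c below -0.01 m and z of bar_d in the frame of tray between -0.006 and 0.006 m and x of bar_d in the frame of tray between -0.02 and 0.02 m and x of scale in the frame of bar_d below -0.01 m and z of row_1 in the frame of tray between -0.006 and 0.006 m and x of row_1 in the frame of tray between -0.02 and 0.02 m and z of row_2 in the frame of tray between -0.006 and 0.006 m and x of row_2 in the frame of tray between -0.02 and 0.02 m and z of row_3 in the frame of tray between -0.006 and 0.006 m and x of row_3 in the frame of tray between -0.02 and 0.02 m and z of row_4 in the frame of tray between -0.006 and 0.006 m and x of row_4 in the frame of tray between -0.02 and 0.02 m and z of row_5 in the frame of tray between -0.006 and 0.006 m and x of row_5 in the frame of tray between -0.02 and 0.02 m and ((y of bar_a in the frame of row_2 above 0.02 m and y of bar_b in the frame of row_2 below -0.02 m) or (y of bar_a in the frame of row_2 below -0.02 m and y of bar_b in the frame of row_2 above 0.02 m) or (y of bar_a in the frame of row_3 above 0.02 m and y of bar_b in the frame of row_3 below -0.02 m) or (y of bar_a in the frame of row_3 below -0.02 m and y of bar_b in the frame of row_3 above 0.02 m) or (y of bar_a in the frame of row_4 above 0.02 m and y of bar_b in the frame of row_4 below -0.02 m) or (y of bar_a in the frame of row_4 below -0.02 m and y of bar_b in the frame of row_4 above 0.02 m)) and ((y of bar_a in the frame of row_2 above 0.02 m and y of bar_c in the frame of row_2 below -0.02 m) or (y of bar_a in the frame of row_2 below -0.02 m and y of bar_c in the frame of row_2 above 0.02 m) or (y of bar_a in the frame of row_3 above 0.02 m and y of bar_c in the frame of row_3 below -0.02 m) or (y of bar_a in the frame of row_3 below -0.02 m and y of bar_c in the frame of row_3 above 0.02 m) or (y of bar_a in the frame of row_4 above 0.02 m and y of bar_c in the frame of row_4 below -0.02 m) or (y of bar_a in the frame of row_4 below -0.02 m and y of bar_c in the frame of row_4 above 0.02 m)) and ((y of bar_a in the frame of row_2 above 0.02 m and y of bar_d in the frame of row_2 below -0.02 m) or (y of bar_a in the frame of row_2 below -0.02 m and y of bar_d in the frame of row_2 above 0.02 m) or (y of bar_a in the frame of row_3 above 0.02 m and y of bar_d in the frame of row_3 below -0.02 m) or (y of bar_a in the frame of row_3 below -0.02 m and y of bar_d in the frame of row_3 above 0.02 m) or (y of bar_a in the frame of row_4 above 0.02 m and y of bar_d in the frame of row_4 below -0.02 m) or (y of bar_a in the frame of row_4 below -0.02 m and y of bar_d in the frame of row_4 above 0.02 m)) and ((y of bar_b in the frame of row_2 above 0.02 m and y of bar_c in the frame of row_2 below -0.02 m) or (y of bar_b in the frame of row_2 below -0.02 m and y of bar_c in the frame of row_2 above 0.02 m) or (y of bar_b in the frame of row_3 above 0.02 m and y of bar_c in the frame of row_3 below -0.02 m) or (y of bar_b in the frame of row_3 below -0.02 m and y of bar_c in the frame of row_3 above 0.02 m) or (y of bar_b in the frame of row_4 above 0.02 m and y of bar_c in the frame of row_4 below -0.02 m) or (y of bar_b in the frame of row_4 below -0.02 m and y of bar_c in the frame of row_4 above 0.02 m)) and ((y of bar_b in the frame of row_2 above 0.02 m and y of bar_d in the frame of row_2 below -0.02 m) or (y of bar_b in the frame of row_2 below -0.02 m and y of bar_d in the frame of row_2 above 0.02 m) or (y of bar_b in the frame of row_3 above 0.02 m and y of bar_d in the frame of row_3 below -0.02 m) or (y of bar_b in the frame of row_3 below -0.02 m and y of bar_d in the frame of row_3 above 0.02 m) or (y of bar_b in the frame of row_4 above 0.02 m and y of bar_d in the frame of row_4 below -0.02 m) or (y of bar_b in the frame of row_4 below -0.02 m and y of bar_d in the frame of row_4 above 0.02 m)) and ((y of bar_c in the frame of row_2 above 0.02 m and y of bar_d in the frame of row_2 below -0.02 m) or (y of bar_c in the frame of row_2 below -0.02 m and y of bar_d in the frame of row_2 above 0.02 m) or (y of bar_c in the frame of row_3 above 0.02 m and y of bar_d in the frame of row_3 below -0.02 m) or (y of bar_c in the frame of row_3 below -0.02 m and y of bar_d in the frame of row_3 above 0.02 m) or (y of bar_c in the frame of row_4 above 0.02 m and y of bar_d in the frame of row_4 below -0.02 m) or (y of bar_c in the frame of row_4 below -0.02 m and y of bar_d in the frame of row_4 above 0.02 m)) and value of joint each of key_tare, key_1, key_2, key_3, key_4, key_5, key_6, key_enter below 0.0015 m); the robot touches nothing.
It fails at once if number key 3 or 5 is pressed (value of joint any of key_3, key_5 above 0.004 m).
It fails at once if two keys are pressed at once ((value of joint each of key_tare, key_1 above 0.003 m or value of joint each of key_tare, key_2 above 0.003 m or value of joint each of key_tare, key_3 above 0.003 m or value of joint each of key_tare, key_4 above 0.003 m or value of joint each of key_tare, key_5 above 0.003 m or value of joint each of key_tare, key_6 above 0.003 m or value of joint each of key_tare, key_enter above 0.003 m or value of joint each of key_1, key_2 above 0.003 m or value of joint each of key_1, key_3 above 0.003 m or value of joint each of key_1, key_4 above 0.003 m or value of joint each of key_1, key_5 above 0.003 m or value of joint each of key_1, key_6 above 0.003 m) or (value of joint each of key_1, key_enter above 0.003 m or value of joint each of key_2, key_3 above 0.003 m or value of joint each of key_2, key_4 above 0.003 m or value of joint each of key_2, key_5 above 0.003 m or value of joint each of key_2, key_6 above 0.003 m or value of joint each of key_2, key_enter above 0.003 m or value of joint each of key_3, key_4 above 0.003 m or value of joint each of key_3, key_5 above 0.003 m or value of joint each of key_3, key_6 above 0.003 m or value of joint each of key_3, key_enter above 0.003 m or value of joint each of key_4, key_5 above 0.003 m or value of joint each of key_4, key_6 above 0.003 m) or (value of joint each of key_4, key_enter above 0.003 m or value of joint each of key_5, key_6 above 0.003 m or value of joint each of key_5, key_enter above 0.003 m or value of joint each of key_6, key_enter above 0.003 m)).
It fails at once if a number key or the enter bar is pressed while a loose bar is still away from the tray (value of joint any of key_1, key_2, key_3, key_4, key_5, key_6, key_enter above 0.004 m and horizontal distance between any of bar_a, bar_b, bar_c, bar_d and tray above 0.22 m).
It fails at once if the tare key is pressed with one of today's bars in the tray (value of joint key_tare above 0.004 m and horizontal distance between any of bar_a, bar_b, bar_c, bar_d and tray below 0.16 m).
It fails at once if a bystander is pushed more than 3 cm away (distance of any of mint_jar, labels, carton, tape from where it was at the start of the episode above 0.03 m).
Of bar_a, bar_b, bar_c, bar_d only 3 to 4 are there at a start; the rules pass over those that are not, and their reading is None.
At some moment in a run one of bar_a, bar_b, bar_c, bar_d may be knocked a few centimetres aside while the robot is not near it.
It also fails if it takes over 210 s, if anything falls off the work surface, if the arm or the gripper's body presses on something with over 40 N, if the wrist force passes 120 N, or if a joint passes its speed limit or range.

## Robot

A 6-joint arm with a two-finger parallel gripper is mounted at the origin on a cart in front of the work surface, level with it; the furniture and walls round the work are solid. World frame = base frame: x ahead of the robot, y to its left, z up, the work surface at z = 0. Lengths are in mm, angles in degrees, forces in N, time in s.
With the tool pointing down it reaches from about 250 to 775 mm from the base axis. Payload 4 kg.
Tool frame: the origin (TCP) lies midway between the tips of the shut fingers; the grasp point (between the pads) lies 19 mm behind it; z points along the fingers, y is the direction in which the jaws open and shut (so a half turn about z gives the same grasp; the last joint's range is limited). The gripper opens to 85 mm and grips with 20 to 120 N. Pads are 22 mm wide; open, the fingers measure 114 mm over their backs; the gripper's body (76 mm by 85 mm) begins 54 mm behind the grasp point. The pads swing forward as they close: fully open they stand 13 mm farther back than shut.
Start: joints at [68.176, 4.996, 78.535, -0, 96.463, -5.907], TCP at [150.841, 528.928, 231.341] pointing down, gripper open.
Joint ranges: [-177.83, 177.83], [-43.37, 116.18], [15.69, 146.23], [-61.86, 241.86], [9.47, 152.12], [-147.06, 147.06]. Speed limits (degrees/s): [159.86, 159.86, 180, 180, 180, 180].

## Interface

Orientations are given as a 3x3 rotation matrix whose columns are the frame's x, y, z axes.
In Python, from station import arm gives the robot as it stands.
- The arm moves only by the tool send_rows, never from a script. Its argument "moves" is a list of rows, each an object with "dp": the shift along the tool's x, y, z in mm, a list of three; "dr": the turn, a rotation vector about the tool's x, y, z in degrees, a list of three; "gripper": the opening, from 0 (shut) to 1 (fully open). In form: [{"dp": [tx, ty, tz], "dr": [ax, ay, az], "gripper": gripper}, ...]. A call has 1 to 12 rows; each row shifts and turns the commanded pose from where the row before left it, along the tool's axes as they then stand; what a row does not reach is not made up. A row lasts 1/8 s, in which the tool goes at most 62.5 mm and 10.7 degrees, less where a joint would pass 70% of its speed; a pose out of reach is approached as far as the arm can. A call is refused whole if a number of a shift passes 62.5 or a number of a turn 10.7, either way. A call with a gripper value outside its range is refused whole. The fingers move at their own pace and stop on an object; "grip_force" is the grip in N (left out, the last holds). Time passes only in rows, so rows that do not move let the fingers close. It gives the time, the measured TCP pose, the force and the opening at its end, in the units of the state.
- arm.observe(): the state, without advancing time (a new reading comes with each control period).
- arm.read_camera(name): name is "scene" or "top" or "wrist"; returns (picture, depth): 384x512x3 uint8, blue, green, red; 384x512 float32, mm along the optical axis (not along the pixel's ray), 0 where there is no reading.
- arm.camera_params(name): a dict with "fx", "fy", "cx", "cy" (pixels), "pose" (4x4, takes a point from camera to world coordinates); the wrist camera has in their place "tool_from_camera" (4x4, takes a point from camera to tool coordinates, whose origin is the TCP and whose axes are the flange's). Camera axes: x right, y down, z forward; pixel columns grow to the right and rows downward; lengths in mm; the calibration is good to about 2 mm. A picture is of the moment at which its call begins: read the wrist's pose just before it. camera_params takes no time and is no camera call.
- arm.job_done(): hands the job in, once; it reports no verdict.
The state is a dict: "time": time; "joint_pos": joint angles; "joint_velocities": joint speeds; "effort": joint torques, N m; "eef_pos": TCP position; "eef_rot": TCP orientation; "ft_force": force on the tool from outside, world axes, zero at the start; "ft_torque": the same for the moment, N m; "gripper_width": finger opening in mm.
Only numpy, scipy, OpenCV 4.12 (cv2) and the standard library are available. Lean on these libraries where they do the work, as an engineer would, in place of code of your own. Each camera call takes 0.05 s, during which the arm holds its last target. There are 200 camera calls.

## Working session

There is one attempt and no reset: what is moved stays moved. The work goes in short steps, Python scripts to look and compute and a tool call to move; the robot and the scene stay as the last step left them, time stands still between calls to the robot, and variables do not carry over. Pictures are saved under pics/ and viewed, about 12 in all and at most 16, crops included, and the job is handed in when it is done.

Besides the shell and the picture viewer there is one more tool, called after ">>>" in YAML: its name, and indented under it one key for each argument. send_rows: Moves the arm, as the interface text tells. Its arguments: {"type":"object","properties":{"moves":{"type":"array","items":{"type":"object","properties":{"dp":{"type":"array","items":{"type":"number"}},"dr":{"type":"array","items":{"type":"number"}},"gripper":{"type":"number"}}}},"grip_force":{"type":"number"}},"required":["moves"]}

```bash
ls; mkdir -p pics
cat > h.py <<'E'
import numpy as np, cv2, json
from station import arm
def cap(name, fn=None):
    s=arm.observe(); im,d=arm.read_camera(name); p=arm.camera_params(name)
    if 'pose' in p: T=np.array(p['pose'])
    else:
        E=np.eye(4);E[:3,:3]=s['eef_rot'];E[:3,3]=s['eef_pos'];T=E@np.array(p['tool_from_camera'])
    u,v=np.meshgrid(np.arange(512),np.arange(384))
    P=np.stack([(u-p['cx'])/p['fx']*d,(v-p['cy'])/p['fy']*d,d],-1)@T[:3,:3].T+T[:3,3]
    P[d==0]=np.nan
    if fn: cv2.imwrite('pics/'+fn,im)
    return im,d,P,p,T
E
python3 - <<'E'
from h import *
print(arm.observe())
for n in('top','scene'):
    im,d,P,p,T=cap(n); print(n,p['fx'],T.round(3).tolist())
    cv2.imwrite(f'pics/{n}0.png',cv2.resize(im,(800,600))); np.save(f'{n}0.npy',P); cv2.imwrite(f'{n}0raw.png',im)
E
```

```text
pics
{'time': 0.0, 'joint_pos': array([ 6.81774281e+01,  5.04155600e+00,  7.86268684e+01, -7.99991800e-04,
        9.64619664e+01, -5.90816344e+00]), 'joint_velocities': array([ 0.02582544,  0.01688107, -0.01715683,  0.04562372, -0.05815025,
       -0.08479992]), 'effort': array([ 7.33453198e-04, -3.51857328e+01, -3.13278437e+01, -4.43117926e-06,
        1.05841819e-02, -8.78598485e-06]), 'eef_pos': array([150.6404415 , 528.44554565, 230.09697315]), 'eef_rot': array([[-9.61671867e-01,  2.74201617e-01, -8.33091506e-04],
       [ 2.74202794e-01,  9.61669560e-01, -2.11782180e-03],
       [ 2.20448579e-04, -2.26508566e-03, -9.99997410e-01]]), 'ft_force': array([-0.13349306, -0.11865743, -0.20171477]), 'ft_torque': array([ 0.00927416, -0.02754458, -0.05487809]), 'gripper_width': 85.43127394281433}
top 404.24252519915655 [[0.23, -0.92, 0.318, 38.378], [-0.973, -0.214, 0.084, -147.863], [-0.009, -0.329, -0.944, 1543.034], [0.0, 0.0, 0.0, 1.0]]
scene 438.28891889707745 [[0.555, -0.526, 0.645, -390.556], [-0.832, -0.37, 0.415, -590.205], [0.02, -0.766, -0.642, 1006.499], [0.0, 0.0, 0.0, 1.0]]
```

View pics/top0.png

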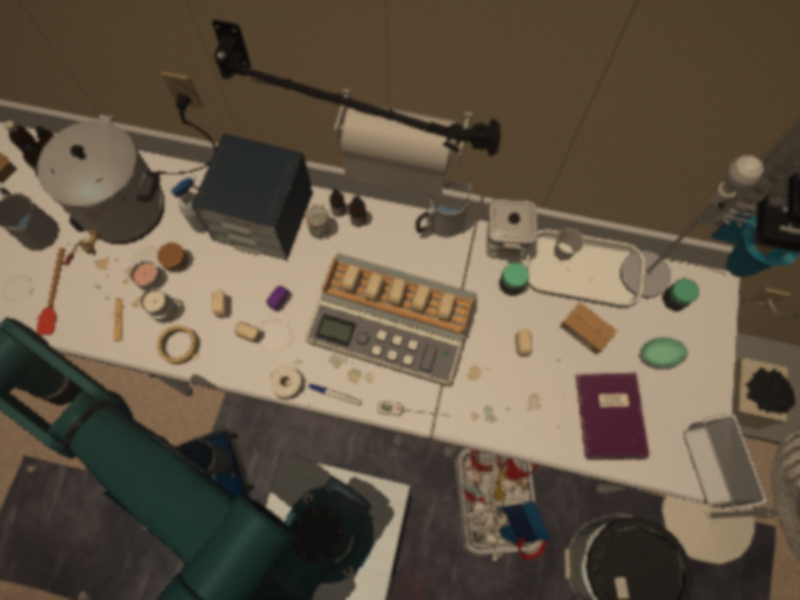

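View pics/scene0.png

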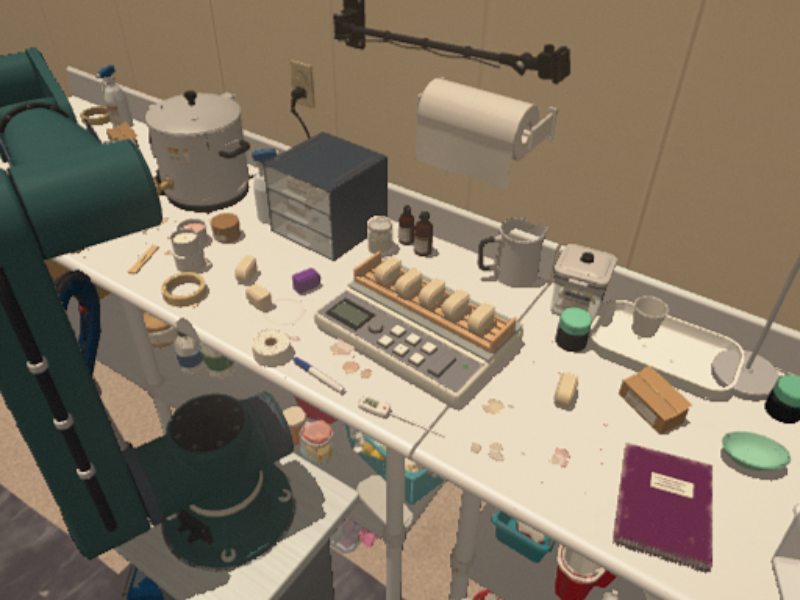

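The loose-bar candidates in top0 are cream blocks at (219,303), (247,330) and (524,341). The purple look-alike is at (278,298), and the row bars are at (350-447, 280-305). I choose the three cream blocks and will check them in a crop.

Run:
```python
from h import *
p=np.load('top0.npy'); 
for n,(x,y) in dict(b1=(219,303),b2=(247,330),b3=(524,341),purple=(278,298),r1=(350,280),r5=(447,305),labels=(286,370),jar=(515,270),carton=(588,327),tape=(178,343),tare=(362,338),k1=(397,331),k4=(378,350),k6=(410,358),enter=(428,357),scaleBL=(308,340),scaleBR=(452,382)).items():
    print(n,p[int(y*.64),int(x*.64)].round(0))
im=cv2.imread('scene0raw.png')
a=cv2.resize(im[150:230,140:220],None,fx=5,fy=5,interpolation=2); b=cv2.resize(im[210:290,330:410],None,fx=5,fy=5,interpolation=2)
cv2.imwrite('pics/crop1.png',np.hstack([a,b]))
```

```text
b1 [472. 409.  41.]
b2 [416. 316.  43.]
b3 [ 546. -360.   40.]
purple [517. 269.  42.]
r1 [581.  88. 105.]
r5 [ 571. -156.  106.]
labels [345. 195.  32.]
jar [ 717. -302.   70.]
carton [ 618. -509.   39.]
tape [354. 494.  -1.]
tare [459.  33.  50.]
k1 [502. -48.  39.]
k4 [436. -13.  54.]
k6 [435. -95.  52.]
enter [ 448. -135.   53.]
scaleBL [429. 162.  36.]
scaleBR [ 415. -209.   -4.]
```

View pics/crop1.png

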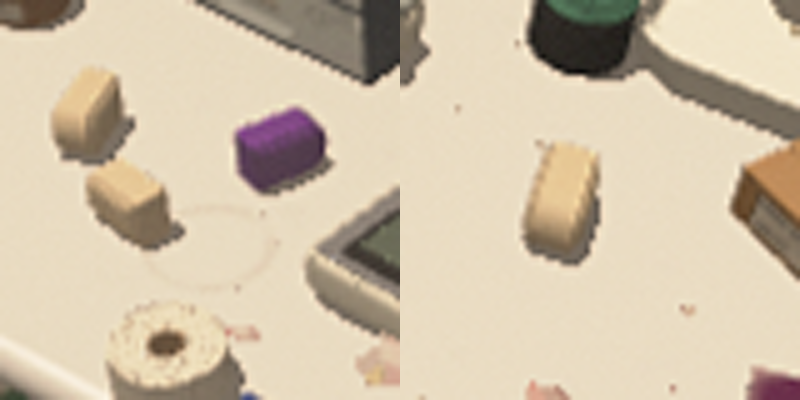

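The crop shows three cream bars standing on their straight sides, and the look-alike is clearly purple. Next I'll check the wrist camera's geometry and plan a move over the scale.

```bash
cat >> h.py <<'E'
from scipy.spatial.transform import Rotation as R
def plan(pos,yaw,start=None,maxstep=50,grip=1):
    """rows from current pose to pos (mm), tool down with tool-x heading yaw (deg). rotation and shift together"""
    s=arm.observe() if start is None else start
    p=np.array(s['eef_pos'],float); M=np.array(s['eef_rot'])
    y=np.radians(yaw); tx=np.array([np.cos(y),np.sin(y),0]); tz=np.array([0,0,-1.]); G=np.stack([tx,np.cross(tz,tx),tz],1)
    rv=(R.from_matrix(M.T@G)).as_rotvec(degrees=True); pos=np.array(pos,float)
    n=int(max(np.ceil(np.linalg.norm(pos-p)/maxstep),np.ceil(np.linalg.norm(rv)/10.5),1))
    rows=[]
    for i in range(n):
        d=M.T@((pos-p)/(n-i)); d=d.round(1 if n-i==1 else 0); rv=R.from_matrix(M.T@G).as_rotvec(degrees=True); r=(rv/(n-i)).round(1)
        p=p+M@d; M=M@R.from_rotvec(r,degrees=True).as_matrix()
        rows.append({"dp":d.tolist(),"dr":r.tolist(),"gripper":grip})
    print(json.dumps(rows).replace(' ','').replace('.0,',',').replace('.0]',']').replace('-0,','0,').replace('-0]','0]')); return {'eef_pos':p,'eef_rot':M}
E
python3 - <<'E'
from h import *
p=arm.camera_params('wrist');print(p['fx'],p['cx'],p['cy'],np.array(p['tool_from_camera']).round(3).tolist())
plan([455,-5,300],90)
E
```

```text
315.780967305635 253.1599105364722 194.3227747568424 [[0.0, -0.963, -0.27, 67.069], [1.0, 0.0, -0.0, 0.884], [0.0, -0.27, 0.963, -143.064], [0.0, 0.0, 0.0, 1.0]]
[{"dp":[-34,-33,-5],"dr":[0,0,5.7],"gripper":1},{"dp":[-37,-30,-5],"dr":[0,0,5.7],"gripper":1},{"dp":[-40,-26,-5],"dr":[0,0,5.7],"gripper":1},{"dp":[-42,-22,-5],"dr":[0,0,5.7],"gripper":1},{"dp":[-44,-17,-5],"dr":[0,0,5.7],"gripper":1},{"dp":[-45,-13,-5],"dr":[0,0,5.7],"gripper":1},{"dp":[-46,-8,-6],"dr":[0,0,5.7],"gripper":1},{"dp":[-47,-4,-5],"dr":[0,0,5.7],"gripper":1},{"dp":[-47,1,-6],"dr":[0,0,5.7],"gripper":1},{"dp":[-47,6,-5],"dr":[0,0,5.7],"gripper":1},{"dp":[-46,10,-6],"dr":[0,0,5.7],"gripper":1},{"dp":[-45,15,-5],"dr":[0,0.1,5.7],"gripper":1},{"dp":[-43.2,19.4,-6.1],"dr":[-0.1,0,5.7],"gripper":1}]
```

>>> send_rows:
  moves:
    - {"dp": [-36,-33,-5],"dr": [0,0,6.2],"gripper": 1}
    - {"dp": [-41,-29,-6],"dr": [0,0,6.2],"gripper": 1}
    - {"dp": [-43,-25,-6],"dr": [0,0,6.2],"gripper": 1}
    - {"dp": [-46,-21,-6],"dr": [0,0,6.2],"gripper": 1}
    - {"dp": [-48,-16,-6],"dr": [0,0,6.2],"gripper": 1}
    - {"dp": [-49,-11,-6],"dr": [0,0,6.2],"gripper": 1}
    - {"dp": [-50,-6,-6],"dr": [0,0,6.2],"gripper": 1}
    - {"dp": [-51,-1,-6],"dr": [0,0,6.2],"gripper": 1}
    - {"dp": [-51,5,-6],"dr": [0,0,6.2],"gripper": 1}
    - {"dp": [-50,10,-6],"dr": [0,0,6.2],"gripper": 1}
    - {"dp": [-49,15,-6],"dr": [0,0,6.2],"gripper": 1}
    - {"dp": [-47,19,-6],"dr": [0,0,6.2],"gripper": 1}

```text
time: 1.6
eef_pos: [457.1, 4.7, 302.0]
eef_rot: [[0.009, 1.0, -0.001], [1.0, -0.009, 0.0], [0.0, -0.001, -1.0]]
ft_force: [1.8, 0.9, -0.6]
gripper_width: 85.1
```

Run:
```python
from h import *
im,d,P,p,T=cap('wrist'); s=arm.observe(); print(s['eef_pos'].round(1),s['eef_rot'].round(3).tolist(),s['ft_force'].round(1))
np.save('w1.npy',P); cv2.imwrite('w1raw.png',im); cv2.imwrite('pics/w1.png',cv2.resize(im,(800,600),interpolation=2))
```

```text
[459.6  -0.6 301.9] [[0.018, 1.0, 0.001], [1.0, -0.018, -0.005], [-0.005, 0.001, -1.0]] [ 2.5 -4.3  0.2]
```

View pics/w1.png

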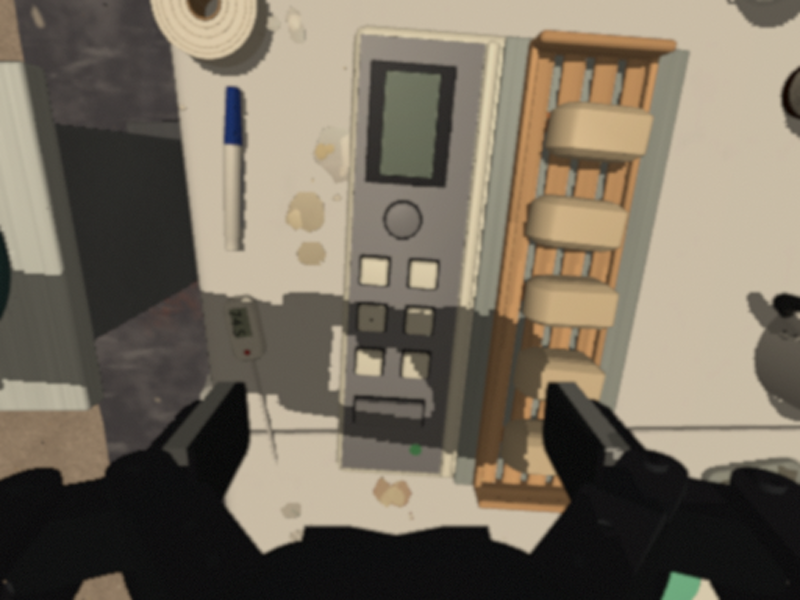

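The view shows the scale with the tare key at (403,219), keys 1-6 at (370-423, 271-365), enter at (390,412) and the row bars at x≈600. The arm may have been settling, so I recapture and fit the scale pose from the key tops.

```bash
cat > fit.py <<'E'
from h import *
im,d,P,p,T=cap('wrist'); s=arm.observe(); print(s['eef_pos'].round(1),s['eef_rot'].round(3).tolist(),s['ft_force'].round(1))
np.save('w2.npy',P); cv2.imwrite('w2raw.png',im)
px=np.array([(403,219),(423,274),(419,320),(416,365),(375,271),(372,318),(370,362)])*.64
K=np.array([(-79,50),(-59,7),(-59,-33),(-59,-73),(-99,7),(-99,-33),(-99,-73)],float)
m=((P[...,2]>50)&(P[...,2]<60)).astype(np.uint8)
n,l,st,c=cv2.connectedComponentsWithStats(m)
W=[];Q=[]
for k,q in zip(K,px):
    j=[i for i in range(1,n) if 40<st[i,4]<600 and np.hypot(*(c[i]-q))<10]
    if j: 
        W.append(np.nanmedian(P[l==j[0]],0)); W[-1][:2]=np.nanmean(P[l==j[0]],0)[:2]; Q.append(k); print(k,c[j[0]].round(1),W[-1].round(1),st[j[0],4])
W=np.array(W);Q=np.array(Q)
H,r=R.align_vectors(np.c_[W[:,:2]-W[:,:2].mean(0),0*Q[:,0]],np.c_[Q-Q.mean(0),0*Q[:,0]])
yaw=H.as_euler('zyx',degrees=True)[0]; c0=W[:,:2].mean(0)-H.as_matrix()[:2,:2]@Q.mean(0)
print('scale',c0.round(1),'yaw',yaw.round(2),'rms',r); json.dump([*c0,yaw],open('scale.json','w'))
E
python3 fit.py
```

```text
[458.2   2.4 301.5] [[0.013, 1.0, -0.001], [1.0, -0.013, -0.002], [-0.002, -0.001, -1.0]] [-1.3  0.4 -0. ]
[-79.  50.] [255.1 135.2] [464.4  32.3  54.4] 402
[-59.   7.] [268.7 170.6] [480.7 -12.   54.4] 296
[-59. -33.] [266.5 200.6] [477.7 -51.4  54.3] 276
[-59. -73.] [264.2 229. ] [474.4 -90.8  54.3] 261
[-99.   7.] [237.1 168.5] [441.1  -8.6  54.3] 297
[-99. -33.] [235.9 198.7] [438.3 -48.2  54.3] 278
[-99. -73.] [234.3 227.5] [434.8 -88.   54.3] 258
scale [539.2 -23.3] yaw -4.55 rms 1.0302273451611415
```

Run:
```python
from h import *
plan([464.4,32.5,70],85.45,grip=0)
```

```text
[{"dp":[6,1,46],"dr":[0,0,0.8],"gripper":0},{"dp":[6,1,46],"dr":[0,0,0.8],"gripper":0},{"dp":[6,1,46],"dr":[0,0,0.7],"gripper":0},{"dp":[6,1,47],"dr":[0,0,0.8],"gripper":0},{"dp":[6.7,1.2,46.5],"dr":[-0.1,0.1,0.7],"gripper":0}]
```

>>> send_rows:
  moves:
    - {"dp": [6,1,46],"dr": [0,0,0.8],"gripper": 0}
    - {"dp": [6,1,46],"dr": [0,0,0.8],"gripper": 0}
    - {"dp": [6,1,46],"dr": [0,0,0.7],"gripper": 0}
    - {"dp": [6,1,47],"dr": [0,0,0.8],"gripper": 0}
    - {"dp": [6.7,1.2,46.5],"dr": [0,0,0.7],"gripper": 0}
    - {"dp": [0,0,0],"dr": [0,0,0],"gripper": 0}
    - {"dp": [0,0,0],"dr": [0,0,0],"gripper": 0}
    - {"dp": [0,0,0],"dr": [0,0,0],"gripper": 0}
    - {"dp": [0,0,0],"dr": [0,0,0],"gripper": 0}

```text
time: 2.82
eef_pos: [464.3, 36.6, 72.8]
eef_rot: [[0.072, 0.997, 0.004], [0.997, -0.072, -0.0], [0.0, 0.004, -1.0]]
ft_force: [-0.3, -0.4, 0.7]
gripper_width: 0.1
```

Run:
```python
from h import *
s=arm.observe(); print(s['eef_pos'].round(2),s['eef_rot'].round(3).tolist(),s['joint_velocities'].round(2))
```

```text
[464.27  36.63  72.83] [[0.072, 0.997, 0.004], [0.997, -0.072, -0.0], [0.0, 0.004, -1.0]] [-0.08  0.36  0.78 -0.09 -0.13  0.07]
```

>>> send_rows:
  moves:
    - {"dp": [-4,0,0],"dr": [0,0,0],"gripper": 0}
    - {"dp": [0,0,0],"dr": [0,0,0],"gripper": 0}
    - {"dp": [0,0,0],"dr": [0,0,0],"gripper": 0}

```text
time: 3.2
eef_pos: [462.7, 32.7, 70.8]
eef_rot: [[0.072, 0.997, 0.0], [0.997, -0.072, 0.0], [0.0, 0.0, -1.0]]
ft_force: [-0.5, 0.1, 0.4]
gripper_width: -0.2
```

>>> send_rows:
  moves:
    - {"dp": [0,1,8],"dr": [0,0,0],"gripper": 0}
    - {"dp": [0,0,6],"dr": [0,0,0],"gripper": 0}
    - {"dp": [0,0,4],"dr": [0,0,0],"gripper": 0}
    - {"dp": [0,0,3],"dr": [0,0,0],"gripper": 0}
    - {"dp": [0,0,1],"dr": [0,0,0],"gripper": 0}
    - {"dp": [0,0,0],"dr": [0,0,0],"gripper": 0}
    - {"dp": [0,0,0],"dr": [0,0,0],"gripper": 0}

```text
time: 4.08
eef_pos: [463.7, 32.8, 49.1]
eef_rot: [[0.072, 0.997, 0.0], [0.997, -0.072, 0.0], [0.0, 0.0, -1.0]]
ft_force: [-3.6, 0.1, 3.7]
gripper_width: 0.1
```

>>> send_rows:
  moves:
    - {"dp": [0,0,1.5],"dr": [0,0,0],"gripper": 0}
    - {"dp": [0,0,0],"dr": [0,0,0],"gripper": 0}
    - {"dp": [0,0,0],"dr": [0,0,0],"gripper": 0}

```text
time: 4.45
eef_pos: [463.9, 32.8, 48.0]
eef_rot: [[0.072, 0.997, 0.001], [0.997, -0.072, 0.0], [0.0, 0.001, -1.0]]
ft_force: [-4.5, 0.4, 6.9]
gripper_width: 0.2
```

The force reads 6.9 N and z is 48, so the tare key is at its stop. I lift off and go to look at the left bars.

Run:
```python
from h import *
s=arm.observe(); s={'eef_pos':s['eef_pos']+[0,0,60],'eef_rot':s['eef_rot']}
plan([430,350,250],100,start=s,maxstep=48)
```

```text
[{"dp":[39,-7,-18],"dr":[0,0,-1.8],"gripper":1},{"dp":[39,-6,-18],"dr":[0,0,-1.8],"gripper":1},{"dp":[40,-5,-18],"dr":[0,0,-1.8],"gripper":1},{"dp":[40,-3,-18],"dr":[0,0,-1.7],"gripper":1},{"dp":[40,-2,-17],"dr":[0,0,-1.8],"gripper":1},{"dp":[40,-1,-18],"dr":[0,0,-1.7],"gripper":1},{"dp":[40,0,-17],"dr":[0,0,-1.8],"gripper":1},{"dp":[39.4,2,-18],"dr":[0,0,-1.7],"gripper":1}]
```

>>> send_rows:
  moves:
    - {"dp": [0,0,-20],"dr": [0,0,0],"gripper": 0}
    - {"dp": [0,0,-40],"dr": [0,0,0],"gripper": 0}
    - {"dp": [39,-7,-18],"dr": [0,0,-1.8],"gripper": 1}
    - {"dp": [39,-6,-18],"dr": [0,0,-1.8],"gripper": 1}
    - {"dp": [40,-5,-18],"dr": [0,0,-1.8],"gripper": 1}
    - {"dp": [40,-3,-18],"dr": [0,0,-1.7],"gripper": 1}
    - {"dp": [40,-2,-17],"dr": [0,0,-1.8],"gripper": 1}
    - {"dp": [40,-1,-18],"dr": [0,0,-1.7],"gripper": 1}
    - {"dp": [40,0,-17],"dr": [0,0,-1.8],"gripper": 1}
    - {"dp": [39,2,-18],"dr": [0,0,-1.7],"gripper": 1}
    - {"dp": [0,0,0],"dr": [0,0,0],"gripper": 1}
    - {"dp": [0,0,0],"dr": [0,0,0],"gripper": 1}

```text
time: 5.95
eef_pos: [430.2, 349.2, 248.3]
eef_rot: [[-0.173, 0.985, -0.0], [0.985, 0.173, -0.001], [-0.001, -0.0, -1.0]]
ft_force: [-0.0, -0.1, -0.6]
gripper_width: 85.7
```

>>> send_rows:
  moves:
    - {"dp": [0,0,0],"dr": [0,0,0],"gripper": 1}
    - {"dp": [0,0,0],"dr": [0,0,0],"gripper": 1}

```text
time: 6.2
eef_pos: [430.1, 348.6, 248.8]
eef_rot: [[-0.172, 0.985, -0.001], [0.985, 0.172, -0.0], [-0.0, -0.001, -1.0]]
ft_force: [0.2, -0.4, 0.4]
gripper_width: 85.6
```

Run:
```python
from h import *
im,d,P,p,T=cap('wrist'); s=arm.observe(); print(s['eef_pos'].round(1))
np.save('w3.npy',P); cv2.imwrite('w3raw.png',im); cv2.imwrite('pics/w3.png',cv2.resize(im,(800,600),interpolation=2))
m=((P[...,2]>38)&(P[...,2]<48)).astype(np.uint8)
n,l,st,c=cv2.connectedComponentsWithStats(m)
for i in range(1,n):
    if st[i,4]>150:
        pts=P[l==i]; r=cv2.minAreaRect(pts[:,:2].astype(np.float32)); print(c[i].round(0)*800/512,st[i,4],np.round(r[0],1),np.round(r[1],1),round(r[2],1),np.nanmedian(pts[:,2]).round(1),im[l==i].mean(0).round())
```

```text
[430.1 348.7 249. ]
[704.6875 243.75  ] 1115 [644.9 388. ] [207.8   8.2] 88.0 43.2 [63. 73. 77.]
[478.125 181.25 ] 1441 [477.9 415.3] [55.6 32.6] 20.4 42.2 [109. 144. 167.]
[375.    296.875] 1193 [420.6 321.2] [55.6 31.6] 80.8 42.3 [100. 133. 155.]
[498.4375 375.    ] 1040 [525.1 275.9] [31.9 55.9] 69.4 42.2 [61. 25. 56.]
[425.    503.125] 2528 [511.6 160.6] [181.   51.7] 9.7 44.7 [66. 77. 82.]
```

View pics/w3.png

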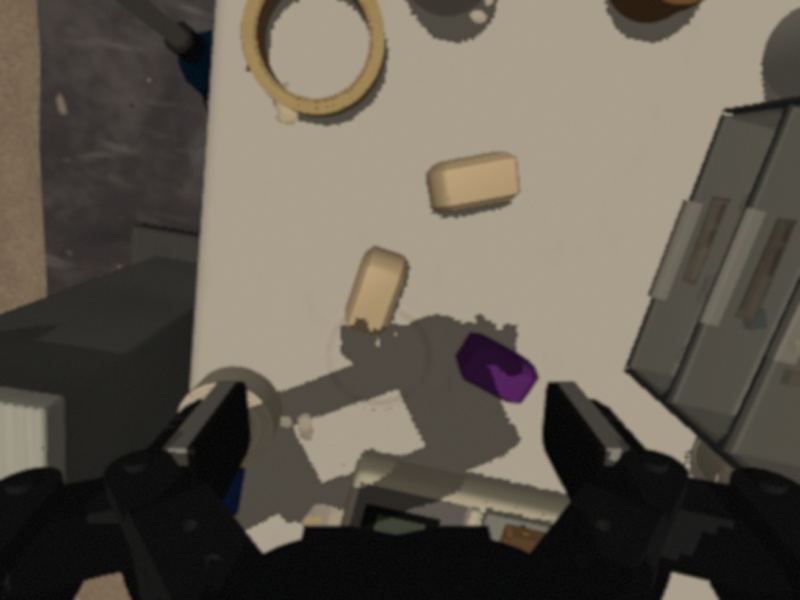

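```bash
cat > prof.py <<'E'
from h import *
def prof(P,c,a):
    a=np.radians(a); ax=np.array([np.cos(a),np.sin(a)]); q=P[...,:2]-c; u=q@ax; v=q@np.array([-ax[1],ax[0]])
    m=(abs(v)<8)&(P[...,2]>3)
    for lo in range(-48,48,4):
        k=m&(u>=lo)&(u<lo+4)
        if k.any(): print(lo+2,P[k][:,2].min().round(0),P[k][:,2].max().round(0),end=' | ')
    t=(P[...,2]>8)&(abs(u)<48)&(abs(v)<26); print('\n extent u',u[t].min().round(1),u[t].max().round(1),'v',v[t].min().round(1),v[t].max().round(1))
E
python3 - <<'E'
from prof import *
P=np.load('w3.npy')
prof(P,[477.9,415.3],20.4); prof(P,[420.6,321.2],80.8); prof(P,[525.1,275.9],159.4)
im=cv2.imread('w3raw.png')
cv2.imwrite('pics/w3c.png',np.hstack([cv2.resize(im[q:q+70,x:x+70],(400,400),interpolation=2) for q,x in((85,265),(150,205))]))
E
```

```text
-34 21.0 32.0 | -30 29.0 38.0 | -26 36.0 42.0 | -22 39.0 43.0 | -18 41.0 44.0 | -14 41.0 44.0 | -10 41.0 44.0 | -6 41.0 43.0 | -2 41.0 45.0 | 2 41.0 44.0 | 6 41.0 45.0 | 10 41.0 44.0 | 14 41.0 44.0 | 18 41.0 44.0 | 22 40.0 44.0 | 26 40.0 44.0 | 42 3.0 3.0 | 
 extent u -34.0 27.8 v -18.1 17.9
-26 41.0 43.0 | -22 41.0 45.0 | -18 41.0 44.0 | -14 41.0 44.0 | -10 41.0 44.0 | -6 40.0 44.0 | -2 41.0 44.0 | 2 41.0 44.0 | 6 40.0 44.0 | 10 41.0 44.0 | 14 41.0 44.0 | 18 41.0 44.0 | 22 38.0 44.0 | 26 36.0 42.0 | 30 29.0 38.0 | 34 18.0 337.0 | 38 322.0 338.0 | 42 323.0 338.0 | 
 extent u -27.8 46.7 v -23.3 26.0
-34 30.0 30.0 | -30 35.0 38.0 | -26 38.0 41.0 | -22 40.0 43.0 | -18 41.0 44.0 | -14 41.0 44.0 | -10 41.0 44.0 | -6 41.0 44.0 | -2 41.0 44.0 | 2 41.0 44.0 | 6 41.0 44.0 | 10 41.0 44.0 | 14 40.0 44.0 | 18 41.0 44.0 | 22 41.0 44.0 | 26 4.0 44.0 | 
 extent u -33.1 28.2 v -18.1 17.8
```

View pics/w3c.png

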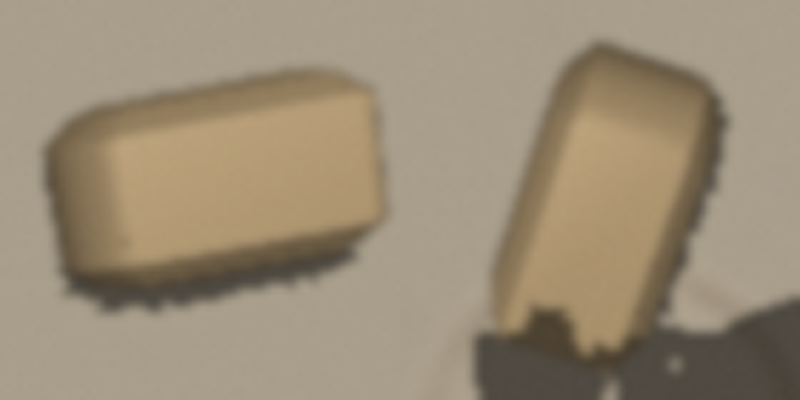

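Both left bars are resolved: bar 1's dome is at its -x end (yaw about 20°), and bar 2's dome is at its +y end (yaw about -99°). I pick bar 1 first.

Run:
```python
from h import *
s=plan([475.1,414.3,90],110.4); plan([475.1,414.3,4],110.4,start=s,maxstep=30)
```

```text
[{"dp":[14,14,40],"dr":[0,0,-2.6],"gripper":1},{"dp":[14,15,40],"dr":[0,0,-2.6],"gripper":1},{"dp":[13,15,39],"dr":[0,0,-2.6],"gripper":1},{"dp":[11.9,15.3,39.9],"dr":[0,0,-2.7],"gripper":1}]
[{"dp":[0,0,29],"dr":[0,0,0],"gripper":1},{"dp":[0,0,29],"dr":[0,0,0],"gripper":1},{"dp":[0.1,0,28],"dr":[0,0,0],"gripper":1}]
```

>>> send_rows:
  moves:
    - {"dp": [14,14,40],"dr": [0,0,-2.6],"gripper": 1}
    - {"dp": [14,15,40],"dr": [0,0,-2.6],"gripper": 1}
    - {"dp": [13,15,39],"dr": [0,0,-2.6],"gripper": 1}
    - {"dp": [12,15,40],"dr": [0,0,-2.7],"gripper": 1}
    - {"dp": [0,0,0],"dr": [0,0,0],"gripper": 1}
    - {"dp": [0,0,0],"dr": [0,0,0],"gripper": 1}
    - {"dp": [0,0,0],"dr": [0,0,0],"gripper": 1}

```text
time: 7.12
eef_pos: [475.6, 415.5, 93.3]
eef_rot: [[-0.349, 0.937, 0.004], [0.937, 0.349, 0.003], [0.001, 0.005, -1.0]]
ft_force: [1.0, -0.0, 0.3]
gripper_width: 85.6
```

>>> send_rows:
  moves:
    - {"dp": [-1,0,30],"dr": [0,0,0],"gripper": 1}
    - {"dp": [0,0,30],"dr": [0,0,0],"gripper": 1}
    - {"dp": [0,0,18],"dr": [0,0,0],"gripper": 1}
    - {"dp": [0,0,10],"dr": [0,0,0],"gripper": 1}
    - {"dp": [0,0,0],"dr": [0,0,0],"gripper": 1}
    - {"dp": [0,0,0],"dr": [0,0,0],"gripper": 1}
    - {"dp": [0,0,0],"dr": [0,0,0],"gripper": 1}

```text
time: 8.0
eef_pos: [475.7, 414.8, 3.7]
eef_rot: [[-0.35, 0.937, 0.002], [0.937, 0.35, 0.001], [0.001, 0.002, -1.0]]
ft_force: [-0.3, -0.1, -0.1]
gripper_width: 85.2
```

>>> send_rows:
  moves:
    - {"dp": [0,0,0],"dr": [0,0,0],"gripper": 0}
    - {"dp": [0,0,0],"dr": [0,0,0],"gripper": 0}
    - {"dp": [0,0,0],"dr": [0,0,0],"gripper": 0}
    - {"dp": [0,0,0],"dr": [0,0,0],"gripper": 0}
    - {"dp": [0,0,0],"dr": [0,0,0],"gripper": 0}
    - {"dp": [0,0,0],"dr": [0,0,0],"gripper": 0}
  grip_force: 50

```text
time: 8.75
eef_pos: [475.6, 414.7, 3.2]
eef_rot: [[-0.35, 0.937, 0.002], [0.937, 0.35, 0.001], [0.001, 0.002, -1.0]]
ft_force: [1.0, 0.6, 6.3]
gripper_width: 60.8
```

```bash
cat > row.py <<'E'
from h import *
def row(P,im):
    c=json.load(open('scale.json')); a=np.radians(c[2]); ex=np.array([np.cos(a),np.sin(a)]); ey=np.array([-ex[1],ex[0]])
    q=P[...,:2]-c[:2]-46*ex; x=q@ex; y=q@ey
    m=((P[...,2]>99)&(P[...,2]<110)&(abs(x)<45)&(abs(y)<175)).astype(np.uint8); n,l,st,cc=cv2.connectedComponentsWithStats(m)
    for i in range(1,n):
        if st[i,4]>60:
            k=l==i; r=cv2.minAreaRect(np.c_[x[k],y[k]].astype(np.float32)); print('y %.1f..%.1f x %.1f..%.1f mid %.1f'%(y[k].min(),y[k].max(),x[k].min(),x[k].max(),(y[k].min()+y[k].max())/2),np.round(r[1],0),round(r[2]),'z',np.median(P[k][:,2]).round(1),st[i,4])
def W(x,y):
    c=json.load(open('scale.json')); a=np.radians(c[2]); return (np.array(c[:2])+[np.cos(a)*x-np.sin(a)*y,np.sin(a)*x+np.cos(a)*y]).round(1)
E
python3 - <<'E'
from row import *
row(np.load('w2.npy'),0)
print('top');row(np.load('top0.npy'),0)
plan([475,415,180],110.4)
E
```

```text
y 104.3..138.3 x -24.9..31.6 mid 121.3 [33. 56.] 89 z 104.1 1781
y 42.9..76.5 x -29.6..27.2 mid 59.7 [33. 56.] 87 z 104.2 1527
y -15.8..17.4 x -24.1..32.5 mid 0.8 [57. 33.] 1 z 104.2 1324
y -75.1..-41.8 x -22.5..34.4 mid -58.5 [33. 57.] 90 z 104.1 993
y -140.6..-108.7 x -24.5..7.4 mid -124.6 [32. 32.] 0 z 104.0 458
top
y 103.7..136.5 x -31.9..26.7 mid 120.1 [31. 58.] 86 z 101.8 85
y 44.2..76.2 x -34.6..21.1 mid 60.2 [56. 31.] 2 z 102.3 90
y -17.7..16.1 x -32.4..27.3 mid -0.8 [58. 33.] 6 z 103.0 87
y -75.8..-44.8 x -31.2..26.8 mid -60.3 [31. 58.] 89 z 102.4 85
y -140.3..-108.2 x -29.6..26.1 mid -124.2 [56. 32.] 1 z 102.8 96
[{"dp":[0,0,-44],"dr":[0,0,0],"gripper":1},{"dp":[0,0,-44],"dr":[0,0,0],"gripper":1},{"dp":[0,0,-44],"dr":[0.1,0,0],"gripper":1},{"dp":[0.6,-0.2,-44.8],"dr":[0,0,0.1],"gripper":1}]
```

>>> send_rows:
  moves:
    - {"dp": [0,0,-20],"dr": [0,0,0],"gripper": 0}
    - {"dp": [0,0,-40],"dr": [0,0,0],"gripper": 0}
    - {"dp": [0,0,-50],"dr": [0,0,0],"gripper": 0}
    - {"dp": [0,0,-50],"dr": [0,0,0],"gripper": 0}
    - {"dp": [0,0,-20],"dr": [0,0,0],"gripper": 0}
    - {"dp": [0,0,0],"dr": [0,0,0],"gripper": 0}
    - {"dp": [0,0,0],"dr": [0,0,0],"gripper": 0}

```text
time: 9.62
eef_pos: [474.0, 413.6, 180.3]
eef_rot: [[-0.35, 0.937, -0.003], [0.937, 0.35, -0.002], [-0.001, -0.004, -1.0]]
ft_force: [-0.4, -0.2, -2.3]
gripper_width: 60.7
```

Run:
```python
from row import *
w=W(46,90.5); print(w, W(46,30),W(46,-29),W(46,-91)); plan([*w,180],85.45,grip=0,maxstep=45)
```

```text
[592.2  63.3] [587.4   3. ] [582.8 -55.8] [ 577.8 -117.7]
[{"dp":[-41,-1,0],"dr":[0,0,2.8],"gripper":0},{"dp":[-41,1,0],"dr":[0,0,2.8],"gripper":0},{"dp":[-41,3,0],"dr":[0,0,2.8],"gripper":0},{"dp":[-41,5,0],"dr":[0,0,2.8],"gripper":0},{"dp":[-41,6,0],"dr":[0,0,2.8],"gripper":0},{"dp":[-40,9,0],"dr":[0,0,2.8],"gripper":0},{"dp":[-40,10,0],"dr":[-0.1,0,2.7],"gripper":0},{"dp":[-39,12,0],"dr":[0,0.1,2.8],"gripper":0},{"dp":[-38.1,14.4,0.7],"dr":[-0.1,0,2.7],"gripper":0}]
```

>>> send_rows:
  moves:
    - {"dp": [-41,-1,0],"dr": [0,0,2.8],"gripper": 0}
    - {"dp": [-41,1,0],"dr": [0,0,2.8],"gripper": 0}
    - {"dp": [-41,3,0],"dr": [0,0,2.8],"gripper": 0}
    - {"dp": [-41,5,0],"dr": [0,0,2.8],"gripper": 0}
    - {"dp": [-41,6,0],"dr": [0,0,2.8],"gripper": 0}
    - {"dp": [-40,9,0],"dr": [0,0,2.8],"gripper": 0}
    - {"dp": [-40,10,0],"dr": [0,0,2.7],"gripper": 0}
    - {"dp": [-39,12,0],"dr": [0,0,2.8],"gripper": 0}
    - {"dp": [-38,14.4,0.7],"dr": [0,0,2.7],"gripper": 0}
    - {"dp": [0,0,0],"dr": [0,0,0],"gripper": 0}
    - {"dp": [0,0,0],"dr": [0,0,0],"gripper": 0}
    - {"dp": [0,0,0],"dr": [0,0,0],"gripper": 0}

```text
time: 11.12
eef_pos: [592.4, 65.2, 180.8]
eef_rot: [[0.077, 0.997, -0.002], [0.997, -0.077, 0.0], [0.0, -0.002, -1.0]]
ft_force: [-0.0, -0.3, -0.4]
gripper_width: 61.0
```

Run:
```python
from h import *
im,d,P,p,T=cap('wrist'); cv2.imwrite('pics/w4.png',cv2.resize(im,(640,480),interpolation=2)); np.save('w4.npy',P)
from row import *
row(P,im); print(arm.observe()['eef_pos'].round(1))
```

```text
y 104.8..138.8 x -24.8..32.3 mid 121.8 [34. 57.] 89 z 104.2 3340
y -12.0..-7.8 x -20.0..31.6 mid -9.9 [52.  4.] 0 z 104.5 184
[592.6  65.3 181.2]
```

View pics/w4.png

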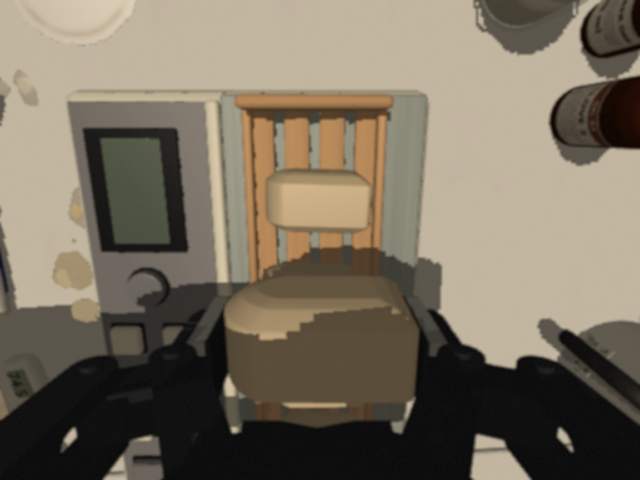

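The bar hangs level, with its dome to the left (keypad side) at (225,320), over the first gap. I lower it gently.

>>> send_rows:
  moves:
    - {"dp": [-2,0,30],"dr": [0,0,0],"gripper": 0}
    - {"dp": [0,0,30],"dr": [0,0,0],"gripper": 0}
    - {"dp": [0,0,8],"dr": [0,0,0],"gripper": 0}
    - {"dp": [0,0,3],"dr": [0,0,0],"gripper": 0}
    - {"dp": [0,0,3],"dr": [0,0,0],"gripper": 0}
    - {"dp": [0,0,3],"dr": [0,0,0],"gripper": 0}
    - {"dp": [0,0,3],"dr": [0,0,0],"gripper": 0}
    - {"dp": [0,0,3],"dr": [0,0,0],"gripper": 0}
    - {"dp": [0,0,3],"dr": [0,0,0],"gripper": 0}
    - {"dp": [0,0,3],"dr": [0,0,0],"gripper": 0}
    - {"dp": [0,0,3],"dr": [0,0,0],"gripper": 0}

```text
time: 12.55
eef_pos: [592.9, 62.1, 89.4]
eef_rot: [[0.079, 0.997, -0.0], [0.997, -0.079, 0.0], [0.0, -0.0, -1.0]]
ft_force: [-0.4, -0.4, -1.5]
gripper_width: 60.5
```

>>> send_rows:
  moves:
    - {"dp": [0,0,3],"dr": [0,0,0],"gripper": 0}
    - {"dp": [0,0,3],"dr": [0,0,0],"gripper": 0}
    - {"dp": [0,0,3],"dr": [0,0,0],"gripper": 0}
    - {"dp": [0,0,3],"dr": [0,0,0],"gripper": 0}
    - {"dp": [0,0,3],"dr": [0,0,0],"gripper": 0}
    - {"dp": [0,0,3],"dr": [0,0,0],"gripper": 0}
    - {"dp": [0,0,3],"dr": [0,0,0],"gripper": 0}
    - {"dp": [0,0,2],"dr": [0,0,0],"gripper": 0}
    - {"dp": [0,0,0],"dr": [0,0,0],"gripper": 0}
    - {"dp": [0,0,0],"dr": [0,0,0],"gripper": 0}
    - {"dp": [0,0,0],"dr": [0,0,0],"gripper": 0}

```text
time: 13.92
eef_pos: [593.0, 62.1, 66.8]
eef_rot: [[0.079, 0.997, 0.0], [0.997, -0.079, 0.0], [0.0, 0.0, -1.0]]
ft_force: [-0.2, -0.9, -2.0]
gripper_width: 60.8
```

>>> send_rows:
  moves:
    - {"dp": [0,0,1.5],"dr": [0,0,0],"gripper": 0}
    - {"dp": [0,0,0],"dr": [0,0,0],"gripper": 0}
    - {"dp": [0,0,0],"dr": [0,0,0],"gripper": 1}
    - {"dp": [0,0,0],"dr": [0,0,0],"gripper": 1}
    - {"dp": [0,0,0],"dr": [0,0,0],"gripper": 1}
    - {"dp": [0,0,0],"dr": [0,0,0],"gripper": 1}
    - {"dp": [0,0,-20],"dr": [0,0,0],"gripper": 1}
    - {"dp": [0,0,-40],"dr": [0,0,0],"gripper": 1}
    - {"dp": [0,0,-50],"dr": [0,0,0],"gripper": 1}
    - {"dp": [-5,-40,-40],"dr": [0,0,0],"gripper": 1}
    - {"dp": [0,0,0],"dr": [0,0,0],"gripper": 1}
    - {"dp": [0,0,0],"dr": [0,0,0],"gripper": 1}

```text
time: 15.42
eef_pos: [552.6, 60.3, 214.8]
eef_rot: [[0.079, 0.997, 0.0], [0.997, -0.079, 0.0], [0.0, 0.0, -1.0]]
ft_force: [-0.0, -0.5, -0.6]
gripper_width: 85.2
```

Run:
```python
from row import *
for n in('wrist','top'):
    im,d,P,p,T=cap(n); print(n); row(P,im)
p=P
m=((P[...,2]>30)&(P[...,2]<50)&(im[...,2].astype(int)>im[...,0]+25)).astype(np.uint8); n,l,st,c=cv2.connectedComponentsWithStats(m)
for i in range(1,n):
    if 30<st[i,4]<300: print(np.nanmean(P[l==i],0).round(0),st[i,4])
s=plan([421.1,324.4,190],40,maxstep=45); s=plan([421.1,324.4,90],-9.2,start=s,maxstep=45)
```

```text
wrist
y 110.2..142.5 x -25.1..32.1 mid 126.4 [57. 32.] 0 z 104.2 2690
y 73.9..106.9 x -23.1..33.6 mid 90.4 [57. 33.] 0 z 104.2 2404
y 37.7..71.3 x -29.4..27.7 mid 54.5 [57. 34.] 0 z 104.2 2160
y -13.8..18.3 x -24.2..32.7 mid 2.3 [32. 57.] 90 z 104.2 1873
y -72.5..-42.7 x -23.4..34.0 mid -57.6 [27. 58.] 82 z 104.0 1071
top
y 37.7..87.9 x -32.7..25.4 mid 62.8 [59. 48.] 4 z 102.5 120
y -15.1..16.0 x -27.4..25.1 mid 0.4 [51. 31.] 8 z 101.6 82
y -77.0..-44.3 x -30.5..27.3 mid -60.6 [32. 57.] 88 z 102.5 92
y -140.8..-108.4 x -29.1..25.9 mid -124.6 [33. 55.] 89 z 102.3 87
[ 726. 1118.   41.] 48
[ 823. -563.   35.] 220
[ 845. -435.   40.] 42
[564. 572.  44.] 211
[ 765. -247.   40.] 31
[502. 628.  36.] 155
[ 696. -467.   34.] 34
[507. -16.  45.] 177
[413. 320.  38.] 121
[ 545. -359.   39.] 134
[418.  32.  40.] 107
[ 337. -804.   40.] 119
[{"dp":[36,-22,3],"dr":[0,0,6.5],"gripper":1},{"dp":[33,-26,3],"dr":[0,0,6.5],"gripper":1},{"dp":[30,-29,4],"dr":[0,0,6.5],"gripper":1},{"dp":[27,-32,3],"dr":[0,0,6.5],"gripper":1},{"dp":[23,-35,4],"dr":[0,0,6.5],"gripper":1},{"dp":[19,-38,3],"dr":[-0.1,0.1,6.5],"gripper":1},{"dp":[15.2,-40,3.5],"dr":[0,0,6.5],"gripper":1}]
[{"dp":[0,0,20],"dr":[0,0,9.8],"gripper":1},{"dp":[0,0,20],"dr":[0,0,9.8],"gripper":1},{"dp":[0,0,20],"dr":[0,0,9.9],"gripper":1},{"dp":[0,0,20],"dr":[0,0,9.8],"gripper":1},{"dp":[0.1,0.1,20],"dr":[0,0,9.9],"gripper":1}]
```

Bar 1 is seated: crown z 104 like the others, y 90 between row_1 and row_2. Now bar 2.

>>> send_rows:
  moves:
    - {"dp": [36,-22,3],"dr": [0,0,6.5],"gripper": 1}
    - {"dp": [33,-26,3],"dr": [0,0,6.5],"gripper": 1}
    - {"dp": [30,-29,4],"dr": [0,0,6.5],"gripper": 1}
    - {"dp": [27,-32,3],"dr": [0,0,6.5],"gripper": 1}
    - {"dp": [23,-35,4],"dr": [0,0,6.5],"gripper": 1}
    - {"dp": [19,-38,3],"dr": [0,0,6.5],"gripper": 1}
    - {"dp": [15,-40,3],"dr": [0,0,6.5],"gripper": 1}
    - {"dp": [0,0,0],"dr": [0,0,9.8],"gripper": 1}
    - {"dp": [0,0,0],"dr": [0,0,9.8],"gripper": 1}
    - {"dp": [0,0,0],"dr": [0,0,9.9],"gripper": 1}
    - {"dp": [0,0,0],"dr": [0,0,9.8],"gripper": 1}
    - {"dp": [0,0,0],"dr": [0,0,9.9],"gripper": 1}

```text
time: 17.02
eef_pos: [421.1, 324.2, 189.8]
eef_rot: [[0.986, -0.166, -0.003], [-0.166, -0.986, -0.002], [-0.003, 0.003, -1.0]]
ft_force: [0.3, -0.3, 0.9]
gripper_width: 85.6
```

>>> send_rows:
  moves:
    - {"dp": [0,0,0],"dr": [0,0,0],"gripper": 1}
    - {"dp": [0,0,0],"dr": [0,0,0],"gripper": 1}
    - {"dp": [0,0,0],"dr": [0,0,0],"gripper": 1}

```text
time: 17.4
eef_pos: [421.4, 324.3, 191.6]
eef_rot: [[0.987, -0.159, -0.001], [-0.159, -0.987, -0.0], [-0.001, 0.0, -1.0]]
ft_force: [0.8, 0.1, 1.1]
gripper_width: 85.2
```

```bash
cat > loc.py <<'E'
from prof import *
def loc(near):
    im,d,P,p,T=cap('wrist'); s=arm.observe(); print(s['eef_pos'].round(1),s['joint_pos'].round(0))
    m=((P[...,2]>38)&(P[...,2]<48)).astype(np.uint8); n,l,st,c=cv2.connectedComponentsWithStats(m)
    for i in range(1,n):
        pts=P[l==i]; 
        if st[i,4]>150 and np.hypot(*(pts.mean(0)[:2]-near))<70:
            r=cv2.minAreaRect(pts[:,:2].astype(np.float32)); print(np.round(r,1).tolist() if 0 else (np.round(r[0],1),np.round(r[1],1),round(r[2],1)),c[i].round(),st[i,4],im[l==i].mean(0).round())
            a=r[2] if r[1][0]>r[1][1] else r[2]+90
            prof(P,r[0],a); print('angle',a)
    return im
E
python3 -c "
from loc import *
loc([421,324])"
```

```text
[421.4 324.3 191.9] [ 31.   3.  85.   0.  92. 131.]
(array([420. , 320.5]), array([55.6, 30.9]), 80.7) [258. 182.] 1706 [111. 146. 169.]
-46 256.0 262.0 | -42 243.0 263.0 | -38 205.0 271.0 | -34 271.0 274.0 | -26 39.0 44.0 | -22 41.0 44.0 | -18 41.0 44.0 | -14 41.0 43.0 | -10 40.0 44.0 | -6 41.0 45.0 | -2 41.0 44.0 | 2 41.0 44.0 | 6 41.0 44.0 | 10 41.0 44.0 | 14 41.0 44.0 | 18 41.0 44.0 | 22 39.0 44.0 | 26 36.0 41.0 | 30 32.0 37.0 | 34 25.0 32.0 | 42 272.0 274.0 | 46 205.0 273.0 | 
 extent u -48.0 48.0 v -22.9 17.2
angle 80.67670440673828
```

>>> send_rows:
  moves:
    - {"dp": [-1,1,50],"dr": [0,0,0],"gripper": 1}
    - {"dp": [0,0,50],"dr": [0,0,0],"gripper": 1}
    - {"dp": [0,0,40],"dr": [0,0,0],"gripper": 1}
    - {"dp": [0,0,25],"dr": [0,0,0],"gripper": 1}
    - {"dp": [0,0,15],"dr": [0,0,0],"gripper": 1}
    - {"dp": [0,0,7],"dr": [0,0,0],"gripper": 1}
    - {"dp": [0,0,0],"dr": [0,0,0],"gripper": 1}
    - {"dp": [0,0,0],"dr": [0,0,0],"gripper": 1}
    - {"dp": [0,0,0],"dr": [0,0,0],"gripper": 1}

```text
time: 18.58
eef_pos: [421.0, 324.0, 6.2]
eef_rot: [[0.987, -0.16, 0.002], [-0.16, -0.987, 0.001], [0.002, -0.001, -1.0]]
ft_force: [0.8, 0.2, -0.1]
gripper_width: 85.1
```

>>> send_rows:
  moves:
    - {"dp": [0,0,0],"dr": [0,0,0],"gripper": 0}
    - {"dp": [0,0,0],"dr": [0,0,0],"gripper": 0}
    - {"dp": [0,0,0],"dr": [0,0,0],"gripper": 0}
    - {"dp": [0,0,0],"dr": [0,0,0],"gripper": 0}
    - {"dp": [0,0,0],"dr": [0,0,0],"gripper": 0}
    - {"dp": [0,0,0],"dr": [0,0,0],"gripper": 0}

```text
time: 19.32
eef_pos: [420.8, 323.7, 6.0]
eef_rot: [[0.987, -0.16, 0.001], [-0.16, -0.987, 0.001], [0.001, -0.001, -1.0]]
ft_force: [-0.1, -1.9, 4.3]
gripper_width: 60.7
```

>>> send_rows:
  moves:
    - {"dp": [0,0,-20],"dr": [0,0,0],"gripper": 0}
    - {"dp": [0,0,-40],"dr": [0,0,0],"gripper": 0}
    - {"dp": [0,0,-50],"dr": [0,0,0],"gripper": 0}
    - {"dp": [0,0,-50],"dr": [0,0,0],"gripper": 0}
    - {"dp": [0,0,-20],"dr": [0,0,0],"gripper": 0}
    - {"dp": [0,0,0],"dr": [0,0,0],"gripper": 0}
    - {"dp": [0,0,0],"dr": [0,0,0],"gripper": 0}

```text
time: 20.2
eef_pos: [419.4, 323.0, 182.8]
eef_rot: [[0.987, -0.16, -0.003], [-0.16, -0.987, -0.002], [-0.003, 0.002, -1.0]]
ft_force: [-0.3, 0.1, -1.8]
gripper_width: 60.7
```

Run:
```python
from row import *
w=W(46,28.5); print(w); plan([*w,180],85.45,grip=0,maxstep=45)
```

```text
[587.3   1.5]
[{"dp":[22,29,0],"dr":[0,0,-9.5],"gripper":0},{"dp":[17,32,0],"dr":[0,0,-9.5],"gripper":0},{"dp":[11,35,0],"dr":[0,0,-9.5],"gripper":0},{"dp":[5,36,0],"dr":[0,0,-9.5],"gripper":0},{"dp":[-1,36,0],"dr":[0,0,-9.4],"gripper":0},{"dp":[-7,36,1],"dr":[0,0,-9.5],"gripper":0},{"dp":[-12,34,0],"dr":[0,0,-9.4],"gripper":0},{"dp":[-18,31,1],"dr":[0,0.1,-9.5],"gripper":0},{"dp":[-23,28,0],"dr":[-0.1,0,-9.4],"gripper":0},{"dp":[-26.8,24.5,0.8],"dr":[0,0.1,-9.5],"gripper":0}]
```

Gap 2-3 has narrowed to about 16 mm, so I use gap 3-4 for this bar and gap 4-5 for the last one.

Run:
```python
from row import *
w=W(46,-27); print(w); plan([*w,180],85.45,grip=0,maxstep=45)
```

```text
[582.9 -53.9]
[{"dp":[22,35,0],"dr":[0,0,-9.5],"gripper":0},{"dp":[16,38,0],"dr":[0,0,-9.5],"gripper":0},{"dp":[10,40,0],"dr":[0,0,-9.5],"gripper":0},{"dp":[3,41,0],"dr":[0,0,-9.5],"gripper":0},{"dp":[-4,41,0],"dr":[0,0,-9.4],"gripper":0},{"dp":[-10,40,1],"dr":[0,0,-9.5],"gripper":0},{"dp":[-17,37,0],"dr":[0,0,-9.4],"gripper":0},{"dp":[-23,34,1],"dr":[0,0.1,-9.5],"gripper":0},{"dp":[-28,30,0],"dr":[-0.1,0,-9.4],"gripper":0},{"dp":[-32,25.2,0.9],"dr":[0,0.1,-9.5],"gripper":0}]
```

>>> send_rows:
  moves:
    - {"dp": [22,35,0],"dr": [0,0,-9.5],"gripper": 0}
    - {"dp": [16,38,0],"dr": [0,0,-9.5],"gripper": 0}
    - {"dp": [10,40,0],"dr": [0,0,-9.5],"gripper": 0}
    - {"dp": [3,41,0],"dr": [0,0,-9.5],"gripper": 0}
    - {"dp": [-4,41,0],"dr": [0,0,-9.4],"gripper": 0}
    - {"dp": [-10,40,1],"dr": [0,0,-9.5],"gripper": 0}
    - {"dp": [-17,37,0],"dr": [0,0,-9.4],"gripper": 0}
    - {"dp": [-23,34,1],"dr": [0,0,-9.5],"gripper": 0}
    - {"dp": [-28,30,0],"dr": [0,0,-9.4],"gripper": 0}
    - {"dp": [-32,25,1],"dr": [0,0,-9.5],"gripper": 0}
    - {"dp": [0,0,0],"dr": [0,0,0],"gripper": 0}
    - {"dp": [0,0,0],"dr": [0,0,0],"gripper": 0}

```text
time: 21.7
eef_pos: [582.6, -52.9, 179.9]
eef_rot: [[0.08, 0.997, -0.004], [0.997, -0.08, 0.002], [0.001, -0.004, -1.0]]
ft_force: [-0.1, 0.4, -1.3]
gripper_width: 60.9
```

>>> send_rows:
  moves:
    - {"dp": [0,0,0],"dr": [0,0,0],"gripper": 0}
    - {"dp": [0,0,0],"dr": [0,0,0],"gripper": 0}

```text
time: 21.95
eef_pos: [583.3, -52.4, 182.1]
eef_rot: [[0.078, 0.997, -0.0], [0.997, -0.078, 0.0], [0.0, -0.0, -1.0]]
ft_force: [0.3, -0.4, -1.6]
gripper_width: 60.7
```

>>> send_rows:
  moves:
    - {"dp": [-1.5,0,30],"dr": [0,0,0],"gripper": 0}
    - {"dp": [0,0,30],"dr": [0,0,0],"gripper": 0}
    - {"dp": [0,0,8],"dr": [0,0,0],"gripper": 0}
    - {"dp": [0,0,3],"dr": [0,0,0],"gripper": 0}
    - {"dp": [0,0,3],"dr": [0,0,0],"gripper": 0}
    - {"dp": [0,0,3],"dr": [0,0,0],"gripper": 0}
    - {"dp": [0,0,3],"dr": [0,0,0],"gripper": 0}
    - {"dp": [0,0,3],"dr": [0,0,0],"gripper": 0}
    - {"dp": [0,0,3],"dr": [0,0,0],"gripper": 0}
    - {"dp": [0,0,3],"dr": [0,0,0],"gripper": 0}
    - {"dp": [0,0,3],"dr": [0,0,0],"gripper": 0}

```text
time: 23.32
eef_pos: [583.4, -54.8, 89.8]
eef_rot: [[0.079, 0.997, -0.0], [0.997, -0.079, 0.0], [0.0, -0.0, -1.0]]
ft_force: [-0.2, 0.4, -0.8]
gripper_width: 60.5
```

>>> send_rows:
  moves:
    - {"dp": [0,0,3],"dr": [0,0,0],"gripper": 0}
    - {"dp": [0,0,3],"dr": [0,0,0],"gripper": 0}
    - {"dp": [0,0,3],"dr": [0,0,0],"gripper": 0}
    - {"dp": [0,0,3],"dr": [0,0,0],"gripper": 0}
    - {"dp": [0,0,3],"dr": [0,0,0],"gripper": 0}
    - {"dp": [0,0,3],"dr": [0,0,0],"gripper": 0}
    - {"dp": [0,0,0],"dr": [0,0,0],"gripper": 0}
    - {"dp": [0,0,0],"dr": [0,0,0],"gripper": 0}
    - {"dp": [0,0,0],"dr": [0,0,0],"gripper": 0}

```text
time: 24.45
eef_pos: [583.5, -54.8, 72.3]
eef_rot: [[0.079, 0.997, 0.0], [0.997, -0.079, 0.0], [0.0, 0.0, -1.0]]
ft_force: [0.1, -0.0, -1.7]
gripper_width: 60.5
```

>>> send_rows:
  moves:
    - {"dp": [0,0,3],"dr": [0,0,0],"gripper": 0}
    - {"dp": [0,0,1.2],"dr": [0,0,0],"gripper": 0}
    - {"dp": [0,0,0],"dr": [0,0,0],"gripper": 0}
    - {"dp": [0,0,0],"dr": [0,0,0],"gripper": 1}
    - {"dp": [0,0,0],"dr": [0,0,0],"gripper": 1}
    - {"dp": [0,0,0],"dr": [0,0,0],"gripper": 1}
    - {"dp": [0,0,0],"dr": [0,0,0],"gripper": 1}
    - {"dp": [0,0,-20],"dr": [0,0,0],"gripper": 1}
    - {"dp": [0,0,-40],"dr": [0,0,0],"gripper": 1}
    - {"dp": [0,0,-50],"dr": [0,0,0],"gripper": 1}
    - {"dp": [0,0,-40],"dr": [0,0,0],"gripper": 1}
    - {"dp": [0,0,0],"dr": [0,0,0],"gripper": 1}

```text
time: 25.95
eef_pos: [585.6, -55.3, 223.3]
eef_rot: [[0.079, 0.997, 0.01], [0.997, -0.079, -0.002], [-0.001, 0.01, -1.0]]
ft_force: [0.2, -0.1, -0.3]
gripper_width: 85.2
```

Run:
```python
from row import *
for n in('wrist','top'):
    im,d,P,p,T=cap(n); print(n); row(P,im)
m=((P[...,2]>30)&(P[...,2]<50)&(im[...,2].astype(int)>im[...,0]+25)).astype(np.uint8); n,l,st,c=cv2.connectedComponentsWithStats(m)
for i in range(1,n):
    if 30<st[i,4]<300: print(np.nanmean(P[l==i],0).round(0),st[i,4])
plan([530,-385,230],85,maxstep=45)
```

```text
wrist
y 108.9..116.6 x -24.0..32.1 mid 112.8 [ 8. 56.] 90 z 102.5 754
y 73.5..106.2 x -23.2..33.4 mid 89.9 [57. 33.] 0 z 104.1 3186
y 37.3..70.1 x -29.2..27.5 mid 53.7 [57. 33.] 0 z 104.1 2845
y -9.1..23.7 x -23.7..32.7 mid 7.3 [33. 56.] 90 z 104.1 2453
y -45.2..-12.4 x -23.5..33.3 mid -28.8 [33. 57.] 90 z 104.2 2213
y -80.8..-47.8 x -22.5..34.2 mid -64.3 [33. 57.] 90 z 104.2 2006
y -140.6..-107.3 x -25.0..31.9 mid -123.9 [57. 33.] 2 z 104.2 1688
top
y -80.7..-50.4 x -28.2..25.9 mid -65.6 [30. 54.] 90 z 102.5 92
y -139.7..-108.4 x -33.1..25.8 mid -124.0 [59. 31.] 3 z 101.7 92
[ 724. 1118.   41.] 47
[ 865. -383.   35.] 33
[ 774. -241.   40.] 42
[ 867. -541.   36.] 131
[ 845. -430.   40.] 52
[564. 572.  44.] 209
[503. 628.  36.] 154
[502. 155.  43.] 99
[ 545. -359.   39.] 133
[424. -39.  42.] 118
[314. 211.  34.] 96
[ 337. -804.   39.] 115
[{"dp":[-42,-3,-1],"dr":[0,0,0.1],"gripper":1},{"dp":[-42,-3,-2],"dr":[0,0,0.1],"gripper":1},{"dp":[-42,-3,-1],"dr":[0,0,0],"gripper":1},{"dp":[-41,-3,-2],"dr":[0,0,0.1],"gripper":1},{"dp":[-42,-4,-1],"dr":[0,0,0],"gripper":1},{"dp":[-41,-3,-2],"dr":[0,0,0.1],"gripper":1},{"dp":[-42,-3,-1],"dr":[0,0,0],"gripper":1},{"dp":[-41.4,-3.9,-2],"dr":[0,0,0.1],"gripper":1}]
```

Bar 2 is seated. Now bar 3.

>>> send_rows:
  moves:
    - {"dp": [-42,-3,-1],"dr": [0,0,0],"gripper": 1}
    - {"dp": [-42,-3,-2],"dr": [0,0,0],"gripper": 1}
    - {"dp": [-42,-3,-1],"dr": [0,0,0],"gripper": 1}
    - {"dp": [-42,-3,-2],"dr": [0,0,0],"gripper": 1}
    - {"dp": [-42,-4,-1],"dr": [0,0,0],"gripper": 1}
    - {"dp": [-42,-3,-2],"dr": [0,0,0],"gripper": 1}
    - {"dp": [-42,-3,-1],"dr": [0,0,0],"gripper": 1}
    - {"dp": [-42,-4,-2],"dr": [0,0,0],"gripper": 1}
    - {"dp": [0,0,0],"dr": [0,0,0],"gripper": 1}
    - {"dp": [0,0,0],"dr": [0,0,0],"gripper": 1}
    - {"dp": [0,0,0],"dr": [0,0,0],"gripper": 1}

```text
time: 27.42
eef_pos: [531.3, -386.4, 229.1]
eef_rot: [[0.077, 0.997, -0.001], [0.997, -0.077, 0.001], [0.001, -0.001, -1.0]]
ft_force: [0.5, -0.1, 0.1]
gripper_width: 85.2
```

```bash
python3 -c "
from loc import *
im=loc([545,-359]); cv2.imwrite('pics/w5.png',cv2.resize(im,(640,480),interpolation=2))"
```

```text
[ 531.4 -386.4  229.6] [-41.  19.  62.   0.  99. -37.]
(array([ 552.7, -360. ]), array([56. , 32.1]), 9.8) [271. 146.] 1489 [103. 136. 158.]
-46 304.0 325.0 | -42 307.0 325.0 | -38 307.0 327.0 | -34 26.0 327.0 | -30 30.0 327.0 | -26 36.0 41.0 | -22 40.0 44.0 | -18 41.0 44.0 | -14 40.0 44.0 | -10 41.0 327.0 | -6 41.0 327.0 | -2 41.0 327.0 | 2 41.0 326.0 | 6 41.0 45.0 | 10 41.0 44.0 | 14 41.0 45.0 | 18 41.0 44.0 | 22 41.0 44.0 | 26 39.0 43.0 | 
 extent u -48.0 46.4 v -26.0 18.2
angle 9.836394309997559
```

View pics/w5.png

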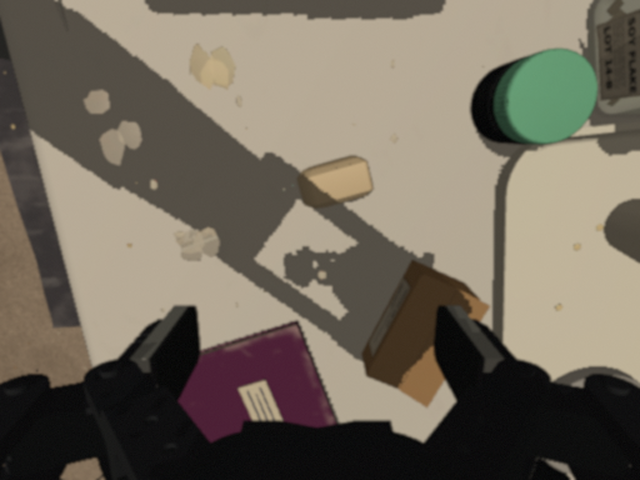

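Bar 3 sits at (335,180) in the view, with its dome to the left (-x); world centre is (549.7,-360.5), yaw 9.8°.

```bash
python3 -c "
from h import *
plan([549.7,-360.5,60],99.8,maxstep=45)"
```

```text
[{"dp":[7,4,42],"dr":[0,0,-3.6],"gripper":1},{"dp":[6,5,43],"dr":[0,0,-3.5],"gripper":1},{"dp":[6,5,42],"dr":[0,0,-3.6],"gripper":1},{"dp":[6.5,4.7,42.6],"dr":[0,0,-3.5],"gripper":1}]
```

>>> send_rows:
  moves:
    - {"dp": [7,4,42],"dr": [0,0,-3.6],"gripper": 1}
    - {"dp": [6,5,43],"dr": [0,0,-3.5],"gripper": 1}
    - {"dp": [6,5,42],"dr": [0,0,-3.6],"gripper": 1}
    - {"dp": [6.5,4.7,42.6],"dr": [0,0,-3.5],"gripper": 1}
    - {"dp": [0,0,0],"dr": [0,0,0],"gripper": 1}
    - {"dp": [0,0,0],"dr": [0,0,0],"gripper": 1}
    - {"dp": [0,0,0],"dr": [0,0,0],"gripper": 1}

```text
time: 28.35
eef_pos: [550.9, -363.3, 63.8]
eef_rot: [[-0.168, 0.986, 0.004], [0.986, 0.168, -0.004], [-0.004, 0.004, -1.0]]
ft_force: [-0.7, -0.1, -0.3]
gripper_width: 85.7
```

>>> send_rows:
  moves:
    - {"dp": [2,0,25],"dr": [0,0,0],"gripper": 1}
    - {"dp": [0,0,20],"dr": [0,0,0],"gripper": 1}
    - {"dp": [0,0,10],"dr": [0,0,0],"gripper": 1}
    - {"dp": [0,0,0],"dr": [0,0,0],"gripper": 1}
    - {"dp": [0,0,0],"dr": [0,0,0],"gripper": 1}
    - {"dp": [0,0,0],"dr": [0,0,0],"gripper": 1}

```text
time: 29.1
eef_pos: [549.7, -360.5, 6.4]
eef_rot: [[-0.168, 0.986, 0.002], [0.986, 0.168, -0.001], [-0.001, 0.001, -1.0]]
ft_force: [0.1, -0.8, -0.2]
gripper_width: 85.4
```

>>> send_rows:
  moves:
    - {"dp": [0,0,1],"dr": [0,0,0],"gripper": 0}
    - {"dp": [0,0,0],"dr": [0,0,0],"gripper": 0}
    - {"dp": [0,0,0],"dr": [0,0,0],"gripper": 0}
    - {"dp": [0,0,0],"dr": [0,0,0],"gripper": 0}
    - {"dp": [0,0,0],"dr": [0,0,0],"gripper": 0}
    - {"dp": [0,0,0],"dr": [0,0,0],"gripper": 0}

```text
time: 29.85
eef_pos: [549.6, -360.3, 5.1]
eef_rot: [[-0.168, 0.986, 0.001], [0.986, 0.168, -0.001], [-0.001, 0.001, -1.0]]
ft_force: [0.6, 0.5, 5.6]
gripper_width: 60.5
```

>>> send_rows:
  moves:
    - {"dp": [0,0,-20],"dr": [0,0,0],"gripper": 0}
    - {"dp": [0,0,-40],"dr": [0,0,0],"gripper": 0}
    - {"dp": [0,0,-50],"dr": [0,0,0],"gripper": 0}
    - {"dp": [0,0,-50],"dr": [0,0,0],"gripper": 0}
    - {"dp": [0,0,-20],"dr": [0,0,0],"gripper": 0}
    - {"dp": [0,0,0],"dr": [0,0,0],"gripper": 0}
    - {"dp": [0,0,0],"dr": [0,0,0],"gripper": 0}

```text
time: 30.72
eef_pos: [548.2, -359.4, 182.2]
eef_rot: [[-0.168, 0.986, -0.003], [0.986, 0.168, 0.002], [0.003, -0.003, -1.0]]
ft_force: [-0.4, 0.7, -1.8]
gripper_width: 60.6
```

Run:
```python
from row import *
w=W(46,-94); print(w); plan([*w,180],85.45,grip=0,maxstep=45)
```

```text
[ 577.6 -120.6]
[{"dp":[38,12,0],"dr":[0,0,2.4],"gripper":0},{"dp":[39,10,1],"dr":[0,0,2.4],"gripper":0},{"dp":[39,8,0],"dr":[0,0,2.4],"gripper":0},{"dp":[40,7,1],"dr":[-0.1,0,2.3],"gripper":0},{"dp":[40,5,0],"dr":[0,-0.1,2.4],"gripper":0},{"dp":[39.7,2.7,0.6],"dr":[-0.1,0,2.3],"gripper":0}]
```

>>> send_rows:
  moves:
    - {"dp": [38,12,0],"dr": [0,0,2.4],"gripper": 0}
    - {"dp": [39,10,1],"dr": [0,0,2.4],"gripper": 0}
    - {"dp": [39,8,0],"dr": [0,0,2.4],"gripper": 0}
    - {"dp": [40,7,1],"dr": [0,0,2.3],"gripper": 0}
    - {"dp": [40,5,0],"dr": [0,0,2.4],"gripper": 0}
    - {"dp": [39.7,2.7,0.6],"dr": [0,0,2.3],"gripper": 0}
    - {"dp": [0,0,0],"dr": [0,0,0],"gripper": 0}
    - {"dp": [0,0,0],"dr": [0,0,0],"gripper": 0}
    - {"dp": [0,0,0],"dr": [0,0,0],"gripper": 0}
    - {"dp": [0,0,0],"dr": [0,0,0],"gripper": 0}

```text
time: 31.98
eef_pos: [578.3, -122.3, 181.4]
eef_rot: [[0.08, 0.997, -0.001], [0.997, -0.08, 0.0], [0.0, -0.001, -1.0]]
ft_force: [-0.5, 1.4, -1.1]
gripper_width: 60.7
```

>>> send_rows:
  moves:
    - {"dp": [1.5,0,30],"dr": [0,0,0],"gripper": 0}
    - {"dp": [0,0,30],"dr": [0,0,0],"gripper": 0}
    - {"dp": [0,0,8],"dr": [0,0,0],"gripper": 0}
    - {"dp": [0,0,3],"dr": [0,0,0],"gripper": 0}
    - {"dp": [0,0,3],"dr": [0,0,0],"gripper": 0}
    - {"dp": [0,0,3],"dr": [0,0,0],"gripper": 0}
    - {"dp": [0,0,3],"dr": [0,0,0],"gripper": 0}
    - {"dp": [0,0,3],"dr": [0,0,0],"gripper": 0}
    - {"dp": [0,0,3],"dr": [0,0,0],"gripper": 0}
    - {"dp": [0,0,3],"dr": [0,0,0],"gripper": 0}
    - {"dp": [0,0,3],"dr": [0,0,0],"gripper": 0}

```text
time: 33.35
eef_pos: [578.5, -119.6, 89.3]
eef_rot: [[0.079, 0.997, -0.0], [0.997, -0.079, 0.0], [0.0, -0.0, -1.0]]
ft_force: [-0.2, -0.2, -1.5]
gripper_width: 60.7
```

>>> send_rows:
  moves:
    - {"dp": [0,0,3],"dr": [0,0,0],"gripper": 0}
    - {"dp": [0,0,3],"dr": [0,0,0],"gripper": 0}
    - {"dp": [0,0,3],"dr": [0,0,0],"gripper": 0}
    - {"dp": [0,0,3],"dr": [0,0,0],"gripper": 0}
    - {"dp": [0,0,3],"dr": [0,0,0],"gripper": 0}
    - {"dp": [0,0,3],"dr": [0,0,0],"gripper": 0}
    - {"dp": [0,0,0],"dr": [0,0,0],"gripper": 0}
    - {"dp": [0,0,0],"dr": [0,0,0],"gripper": 0}
    - {"dp": [0,0,0],"dr": [0,0,0],"gripper": 0}

```text
time: 34.48
eef_pos: [578.7, -119.7, 71.8]
eef_rot: [[0.079, 0.997, 0.0], [0.997, -0.079, 0.0], [0.0, 0.0, -1.0]]
ft_force: [0.4, 0.7, -0.7]
gripper_width: 60.2
```

>>> send_rows:
  moves:
    - {"dp": [0,0,3],"dr": [0,0,0],"gripper": 0}
    - {"dp": [0,0,1.5],"dr": [0,0,0],"gripper": 0}
    - {"dp": [0,0,0],"dr": [0,0,0],"gripper": 0}
    - {"dp": [0,0,0],"dr": [0,0,0],"gripper": 1}
    - {"dp": [0,0,0],"dr": [0,0,0],"gripper": 1}
    - {"dp": [0,0,0],"dr": [0,0,0],"gripper": 1}
    - {"dp": [0,0,0],"dr": [0,0,0],"gripper": 1}
    - {"dp": [0,0,-20],"dr": [0,0,0],"gripper": 1}
    - {"dp": [0,0,-40],"dr": [0,0,0],"gripper": 1}
    - {"dp": [0,0,-50],"dr": [0,0,0],"gripper": 1}
    - {"dp": [0,-30,-60],"dr": [0,0,0],"gripper": 1}
    - {"dp": [0,-50,-50],"dr": [0,0,0],"gripper": 1}

```text
time: 35.98
eef_pos: [506.7, -114.2, 279.7]
eef_rot: [[0.078, 0.997, 0.002], [0.997, -0.078, -0.001], [-0.001, 0.002, -1.0]]
ft_force: [0.3, -1.2, 0.7]
gripper_width: 85.4
```

>>> send_rows:
  moves:
    - {"dp": [0,-30,0],"dr": [0,0,0],"gripper": 1}
    - {"dp": [0,0,0],"dr": [0,0,0],"gripper": 1}
    - {"dp": [0,0,0],"dr": [0,0,0],"gripper": 1}
    - {"dp": [0,0,0],"dr": [0,0,0],"gripper": 1}

```text
time: 36.48
eef_pos: [477.2, -111.7, 276.3]
eef_rot: [[0.078, 0.997, -0.002], [0.997, -0.078, 0.001], [0.001, -0.002, -1.0]]
ft_force: [-0.3, -0.4, -0.2]
gripper_width: 85.4
```

Run:
```python
from row import *
im,d,P,p,T=cap('wrist'); row(P,im); cv2.imwrite('pics/w6.png',cv2.resize(im,(640,480),interpolation=2))
im,d,P,p,T=cap('scene'); cv2.imwrite('pics/s6.png',cv2.resize(im,(800,600),interpolation=2)); print(arm.observe()['eef_pos'])
```

```text
y 38.0..67.4 x -30.0..27.2 mid 52.7 [29. 57.] 89 z 104.2 2179
y 2.4..34.8 x -21.7..35.1 mid 18.6 [57. 32.] 0 z 104.2 2160
y -33.6..-1.1 x -19.6..37.7 mid -17.3 [57. 33.] 0 z 104.1 1965
y -73.1..-40.3 x -23.1..33.7 mid -56.7 [33. 57.] 90 z 104.2 1762
y -108.9..-76.9 x -23.0..33.2 mid -92.9 [32. 56.] 90 z 104.2 1618
y -145.9..-112.9 x -25.7..31.2 mid -129.4 [57. 33.] 3 z 104.2 1477
[ 477.20413733 -111.7036647   276.32865478]
```

View pics/w6.png

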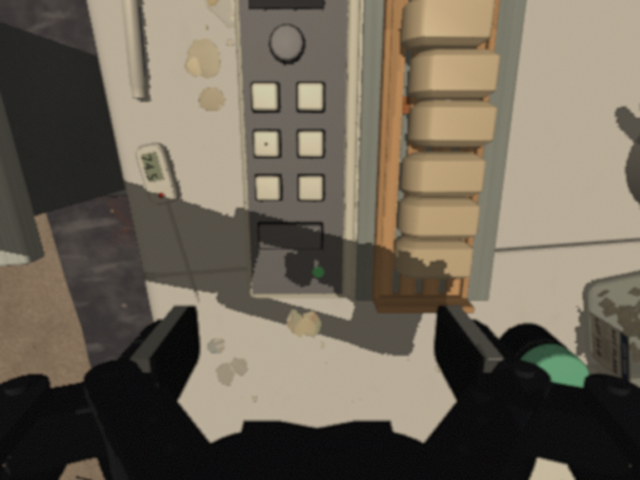

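View pics/s6.png

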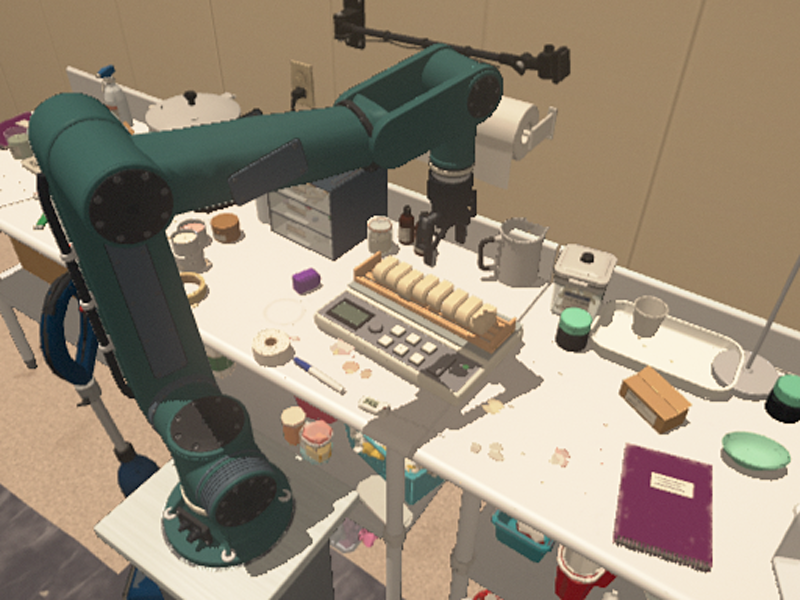

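All eight bars stand in the tray with domes to the keypad and crowns at z≈104. The scene view shows no fourth loose bar, only the purple look-alike. Now I key in 4.

>>> send_rows:
  moves:
    - {"dp": [25,-11,40],"dr": [0,0,0],"gripper": 0}
    - {"dp": [25,-11,50],"dr": [0,0,0],"gripper": 0}
    - {"dp": [25,-11,50],"dr": [0,0,0],"gripper": 0}
    - {"dp": [25,-11,50],"dr": [0,0,0],"gripper": 0}
    - {"dp": [0,0,15],"dr": [0,0,0],"gripper": 0}
    - {"dp": [0,0,0],"dr": [0,0,0],"gripper": 0}
    - {"dp": [0,0,0],"dr": [0,0,0],"gripper": 0}
    - {"dp": [0,0,0],"dr": [0,0,0],"gripper": 0}
    - {"dp": [0,0,0],"dr": [0,0,0],"gripper": 0}

```text
time: 37.7
eef_pos: [441.8, -9.1, 73.6]
eef_rot: [[0.079, 0.997, 0.003], [0.997, -0.079, -0.0], [-0.0, 0.003, -1.0]]
ft_force: [0.4, 1.1, 0.4]
gripper_width: 0.3
```

>>> send_rows:
  moves:
    - {"dp": [0,0,8],"dr": [0,0,0],"gripper": 0}
    - {"dp": [0,0,6],"dr": [0,0,0],"gripper": 0}
    - {"dp": [0,0,4],"dr": [0,0,0],"gripper": 0}
    - {"dp": [0,0,4],"dr": [0,0,0],"gripper": 0}
    - {"dp": [0,0,2.5],"dr": [0,0,0],"gripper": 0}
    - {"dp": [0,0,0],"dr": [0,0,0],"gripper": 0}
    - {"dp": [0,0,0],"dr": [0,0,0],"gripper": 0}
    - {"dp": [0,0,0],"dr": [0,0,0],"gripper": 0}

```text
time: 38.7
eef_pos: [440.5, -8.5, 48.1]
eef_rot: [[0.079, 0.997, -0.001], [0.997, -0.079, 0.0], [0.0, -0.001, -1.0]]
ft_force: [-3.3, 1.0, 5.8]
gripper_width: -0.1
```

>>> send_rows:
  moves:
    - {"dp": [0,0,-25],"dr": [0,0,0],"gripper": 0}
    - {"dp": [-20,20,0],"dr": [0,0,0],"gripper": 0}
    - {"dp": [-20,20,0],"dr": [0,0,0],"gripper": 0}
    - {"dp": [0,0,0],"dr": [0,0,0],"gripper": 0}
    - {"dp": [0,0,0],"dr": [0,0,0],"gripper": 0}
    - {"dp": [0,0,0],"dr": [0,0,0],"gripper": 0}
    - {"dp": [0,0,9],"dr": [0,0,0],"gripper": 0}
    - {"dp": [0,0,7],"dr": [0,0,0],"gripper": 0}
    - {"dp": [0,0,5],"dr": [0,0,0],"gripper": 0}
    - {"dp": [0,0,4],"dr": [0,0,0],"gripper": 0}
    - {"dp": [0,0,0],"dr": [0,0,0],"gripper": 0}
    - {"dp": [0,0,0],"dr": [0,0,0],"gripper": 0}

```text
time: 40.2
eef_pos: [477.3, -51.3, 48.2]
eef_rot: [[0.079, 0.997, -0.001], [0.997, -0.079, 0.001], [0.0, -0.001, -1.0]]
ft_force: [-2.9, 2.2, 4.7]
gripper_width: 0.3
```

>>> send_rows:
  moves:
    - {"dp": [0,0,0],"dr": [0,0,0],"gripper": 0}
    - {"dp": [0,0,-25],"dr": [0,0,0],"gripper": 0}
    - {"dp": [-20,-20,0],"dr": [0,0,0],"gripper": 0}
    - {"dp": [-20,-20,0],"dr": [0,0,0],"gripper": 0}
    - {"dp": [0,0,0],"dr": [0,0,0],"gripper": 0}
    - {"dp": [0,0,0],"dr": [0,0,0],"gripper": 0}
    - {"dp": [0,0,9],"dr": [0,0,0],"gripper": 0}
    - {"dp": [0,0,7],"dr": [0,0,0],"gripper": 0}
    - {"dp": [0,0,5],"dr": [0,0,0],"gripper": 0}
    - {"dp": [0,0,4.5],"dr": [0,0,0],"gripper": 0}
    - {"dp": [0,0,0],"dr": [0,0,0],"gripper": 0}
    - {"dp": [0,0,0],"dr": [0,0,0],"gripper": 0}

```text
time: 41.7
eef_pos: [434.5, -87.9, 48.0]
eef_rot: [[0.079, 0.997, -0.0], [0.997, -0.079, 0.001], [0.001, -0.0, -1.0]]
ft_force: [-3.1, 2.0, 6.1]
gripper_width: 0.2
```

>>> send_rows:
  moves:
    - {"dp": [0,0,-25],"dr": [0,0,0],"gripper": 0}
    - {"dp": [40,20,0],"dr": [0,0,0],"gripper": 0}
    - {"dp": [40,20,0],"dr": [0,0,0],"gripper": 0}
    - {"dp": [0,0,0],"dr": [0,0,0],"gripper": 0}
    - {"dp": [0,0,0],"dr": [0,0,0],"gripper": 0}
    - {"dp": [0,0,0],"dr": [0,0,0],"gripper": 0}
    - {"dp": [0,0,9],"dr": [0,0,0],"gripper": 0}
    - {"dp": [0,0,7],"dr": [0,0,0],"gripper": 0}
    - {"dp": [0,0,5],"dr": [0,0,0],"gripper": 0}
    - {"dp": [0,0,4],"dr": [0,0,0],"gripper": 0}
    - {"dp": [0,0,0],"dr": [0,0,0],"gripper": 0}
    - {"dp": [0,0,0],"dr": [0,0,0],"gripper": 0}

```text
time: 43.2
eef_pos: [480.4, -12.0, 48.0]
eef_rot: [[0.079, 0.997, -0.001], [0.997, -0.079, -0.001], [-0.001, -0.001, -1.0]]
ft_force: [-3.0, -0.4, 5.9]
gripper_width: 0.1
```

Key 1 is pressed. Now enter: the scale delta is (-20, -127).

>>> send_rows:
  moves:
    - {"dp": [0,0,-25],"dr": [0,0,0],"gripper": 0}
    - {"dp": [-42,-7,0],"dr": [0,0,0],"gripper": 0}
    - {"dp": [-42,-7,0],"dr": [0,0,0],"gripper": 0}
    - {"dp": [-43,-6,0],"dr": [0,0,0],"gripper": 0}
    - {"dp": [0,0,0],"dr": [0,0,0],"gripper": 0}
    - {"dp": [0,0,0],"dr": [0,0,0],"gripper": 0}
    - {"dp": [0,0,0],"dr": [0,0,0],"gripper": 0}
    - {"dp": [0,0,11],"dr": [0,0,0],"gripper": 0}
    - {"dp": [0,0,8],"dr": [0,0,0],"gripper": 0}
    - {"dp": [0,0,6],"dr": [0,0,0],"gripper": 0}
    - {"dp": [0,0,0],"dr": [0,0,0],"gripper": 0}
    - {"dp": [0,0,0],"dr": [0,0,0],"gripper": 0}

```text
time: 44.7
eef_pos: [450.8, -136.1, 48.0]
eef_rot: [[0.078, 0.997, -0.0], [0.997, -0.078, 0.001], [0.001, -0.0, -1.0]]
ft_force: [-1.8, 2.2, 6.5]
gripper_width: -0.1
```

>>> send_rows:
  moves:
    - {"dp": [0,0,0.5],"dr": [0,0,0],"gripper": 0}
    - {"dp": [0,0,0],"dr": [0,0,0],"gripper": 0}

```text
time: 44.95
eef_pos: [450.7, -136.1, 48.0]
eef_rot: [[0.078, 0.997, -0.0], [0.997, -0.078, 0.001], [0.001, -0.0, -1.0]]
ft_force: [-2.9, 1.9, 9.6]
gripper_width: 0.1
```

Enter is at its stop. I retract and do a final check.

>>> send_rows:
  moves:
    - {"dp": [0,0,-30],"dr": [0,0,0],"gripper": 0}
    - {"dp": [0,0,-50],"dr": [0,0,0],"gripper": 0}
    - {"dp": [0,0,-50],"dr": [0,0,0],"gripper": 0}
    - {"dp": [0,0,-50],"dr": [0,0,0],"gripper": 0}
    - {"dp": [0,0,-50],"dr": [0,0,0],"gripper": 0}
    - {"dp": [0,0,0],"dr": [0,0,0],"gripper": 0}
    - {"dp": [0,0,0],"dr": [0,0,0],"gripper": 0}
    - {"dp": [0,0,0],"dr": [0,0,0],"gripper": 0}
    - {"dp": [0,0,0],"dr": [0,0,0],"gripper": 0}

```text
time: 46.08
eef_pos: [450.2, -136.5, 275.1]
eef_rot: [[0.079, 0.997, -0.003], [0.997, -0.079, 0.001], [0.001, -0.003, -1.0]]
ft_force: [-1.1, 0.5, -0.3]
gripper_width: -0.1
```

Run:
```python
from row import *
im,d,P,p,T=cap('wrist'); row(P,im)
k=json.load(open('scale.json'))
for n,(x,y) in dict(tare=(-79,50),k1=(-59,7),k2=(-59,-33),k3=(-59,-73),k4=(-99,7),k5=(-99,-33),k6=(-99,-73),ent=(-79,-120)).items():
    w=W(x,y); m=np.hypot(P[...,0]-w[0],P[...,1]-w[1])<6; print(n,np.nanmedian(P[m][:,2]).round(1) if m.any() else None)
s=arm.observe(); print(s['time'],s['eef_pos'].round(0),s['ft_force'].round(1)); arm.job_done()
```

```text
y 38.0..40.5 x -23.1..22.9 mid 39.3 [ 2. 46.] 90 z 100.0 124
y 1.7..34.9 x -21.7..35.3 mid 18.3 [57. 33.] 0 z 104.1 2363
y -34.2..-0.8 x -19.3..37.8 mid -17.5 [33. 57.] 88 z 104.1 2138
y -73.8..-40.6 x -23.3..33.1 mid -57.2 [56. 33.] 0 z 104.1 1928
y -108.9..-76.6 x -23.2..32.9 mid -92.8 [56. 32.] 0 z 104.2 1740
y -145.1..-112.8 x -25.7..31.3 mid -128.9 [57. 32.] 0 z 104.1 1611
tare 54.5
k1 54.4
k2 54.5
k3 54.5
k4 54.4
k5 54.4
k6 54.6
ent 320.2
46.125 [ 450. -137.  275.] [-0.7  0.2 -0.5]
the job is handed in; nothing more can be done
```

I tared the scale, put the three loose cream bars that were there into gaps 1-2, 3-4 and 4-5 of the row, domes to the keypad. I then keyed 4-2-6-1 and pressed enter, and handed the job in at about 46 s. I saw no fourth loose bar in any view.

- **Bars:** The last camera check showed crowns at about 104 mm (the height of a bar standing on the tray floor), all square and within about 7 mm of the tray's centre line. It covered only the five bars nearest the right end. The three at the left end were last confirmed standing after the second and third insertions.
- **Keys:** Tare, 4, 6, 1 and enter were pressed to their stops. Key 2 read 4.7 N at almost full travel, so it counts as pressed. At the end tare and keys 1 to 6 read 54.4 to 54.6 mm, so they are back up. The enter bar was hidden behind the gripper in that last view, so its return was not seen; the gripper was clear above it.
- **Other things on the bench:** None were touched, and the purple look-alike was left where it stood.

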